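Unclamp the shaken sample and set four containers on their outlined pads

ROBOT

A 6-joint arm with a two-finger parallel gripper is mounted at the origin on the work surface. World frame = base frame: x ahead of the robot, y to its left, z up, the work surface at z = 0. Lengths are in m, angles in degrees, forces in N, time in s.
With the tool pointing down it reaches from about 0.35 to 0.875 m from the base axis. Payload 4.2 kg.
Tool frame: the origin (TCP) lies at the very end of the fingers, on their centre line; the grasp point (between the pads) lies 19 mm behind it (r.grip_point_offset is the distance from the TCP to the grasp point, in m); z points along the fingers, y is the line along which they close (so a half turn about z gives the same grasp; the last joint's range is limited). The gripper opens to 87 mm and grips with 3 to 60 N. Pads are 19 mm wide; open, the fingers measure 117 mm over their backs; the gripper's body (75 mm by 190 mm) begins 51 mm behind the grasp point.
Start: joints at [-59.267, 22.042, 0.453, 0, -68.411, -14.817], TCP at [0.171, -0.601, 0.223] pointing down, gripper open.
Joint ranges: [-179.83, 179.83], [-69.29, 118.12], [-61.27, 80.66], [-181.25, 117.63], [-171.15, -9.14], [-177.46, 177.46]. Speed limits (degrees/s): [159.86, 159.86, 180, 180, 180, 180].

INTERFACE

Orientations are given as a 3x3 rotation matrix whose columns are the frame's x, y, z axes.
In Python, from station import r gives the robot as it stands.
- The arm moves only by the tool move_arm, never from a script. Its argument "series" is a list of rows, each a list of 3 entries, a list of its own where there are three numbers: the turn, a rotation vector about the tool's x, y, z as a fraction of full scale, then the shift along the tool's x, y, z as a fraction of full scale, then the opening, from 0 (shut) to 1 (fully open). A call has 1 to 12 rows; each row shifts and turns the commanded pose from where the row before left it, along the tool's axes as they then stand; what a row does not reach is not made up. Full scale, the value 1, is 0.5 m for a shift and 0.1 rad for a turn. A row lasts 1/10 s, in which the tool goes at most 50 mm and 8.59 degrees, less where a joint would pass 70% of its speed; a pose out of reach is approached as far as the arm can. A call with a number of a shift or a turn outside -1 to 1 is refused whole. A call with a gripper value outside its range is refused whole. The fingers move at their own pace and stop on an object; the grip force is fixed at half the most. Time passes only in rows, so rows that do not move let the fingers close. It gives the time, the measured TCP pose, the force, the opening and the grip force at its end, in the units of the state.
- r.sense(): the state, without advancing time (a new reading comes with each control period).
- r.capture(name): name is "side" or "top" or "wrist"; returns a dict with "img" (480x640x3 uint8, red, green, blue), "fx", "fy", "cx", "cy" (pixels), "origin" and "orientation" of the camera in the world. Camera axes: x right, y up, looking along -z (the intrinsics and any distortion apply to the point x, -y, -z); pixel columns grow to the right and rows downward; lengths in m; the calibration is good to about 2 mm. The wrist camera is an equidistant fisheye: a pixel r from the principal point sees the ray r / f radians off the axis. A picture is of the moment at which its call begins. There is no depth.
- r.finish_job(): hands the job in; it is judged then, once.
Trained networks look in the newest picture that a camera, given by its name, has taken for a name from the list of things; names that differ only in an ending like _2 or _b are one class to them, and where a whole thing is asked for, a point or a joint stands for the part that bears it (a point fixed in the world has none). Each returns a list of dicts, best first, with "score" (0 to 1); they miss things now and then, are a little off and sometimes report something else, mostly with a low value. They report only what shows in the picture. A call takes as long as a camera call. They do not tell look-alikes from the thing itself.
- r.cut_out(target, camera): "pixels" (480x640 bool, what is visible of it) and "centre" ([column, row] in pixels, amid what is visible of it).
- r.pinpoint(target, camera): "centre" ([column, row] in pixels: a listed point, or the origin of a listed thing).
The state is a dict: "time_s": time; "joints": joint angles; "joint_velocities": joint speeds; "effort": joint torques, N m; "tcp_pos": TCP position; "ee_rot": TCP orientation; "wrist_force": force on the tool from outside, world axes, zero at the start; "moment": the same for the moment, N m; "gripper_width": opening from 0.0 (shut) to 1.0 (fully open); "gripper_force": force on a finger pad.
Only numpy, scipy, OpenCV 4.12 (cv2) and the standard library are available. Lean on these libraries where they do the work, as an engineer would, in place of code of your own. Each camera call takes 0.05 s, during which the arm holds its last target. There are 200 camera calls.

TASK

The shaking is over: lift the shaker's sprung clamp arm until it stays open by itself, with the trough still in place under it, then take the trough out and leave the arm open. Stand the trough and the three bottles, each on the pad whose outline has its shape and size, centred in the outline, the trough and the square bottle lined up with theirs. Keep every container upright all the time and set it down gently, do not drop it.

Things in the scene. Friction and masses are not known exactly. Their poses are not given: they have to be found in the camera images.
- trough: Oblong lidded trough, white plastic with a flat white lid: 42 mm along its x, 76 mm along its y, 50 mm tall, straight sides all the way up, about 0.14 kg. At the start it stands on the shaker's platform, 60 mm above the bench, its lid under the foot of the sprung clamp arm. Origin at the centre of its underside; z up.
- large_bottle: Large round bottle, white plastic with a black cap: 60 mm diameter, straight sides up to 68 mm, then a shoulder and a 42 mm cap, 100 mm tall in all, about 0.25 kg. Stands on the bench. Origin at the centre of its underside; z up.
- small_bottle: Small round bottle, white plastic with a black cap: 36 mm diameter, straight sides up to 44 mm, then a shoulder and a 24 mm cap, 72 mm tall in all, about 0.06 kg. Stands on the bench. Origin at the centre of its underside; z up.
- square_bottle: Square bottle, white plastic with a round black cap: 46 x 46 mm (sides along its x and y), straight sides up to 66 mm, then a neck and a 36 mm cap, 92 mm tall in all, about 0.15 kg. Stands on the bench. Origin at the centre of its underside; z up.
- pad_oblong: Pad for the oblong trough. Fixed. A 100 x 100 mm white plate, 6 mm thick, with a thin black outline drawn on its upper face, centred: a rectangle 54 mm along the pad's x and 88 mm along its y. Origin at the centre of its underside; z up.
- pad_large_round: Pad for the large round bottle. Fixed. A 100 x 100 mm white plate, 6 mm thick, with a thin black outline drawn on its upper face, centred: a circle of 72 mm diameter. Origin at the centre of its underside; z up.
- pad_small_round: Pad for the small round bottle. Fixed. A 100 x 100 mm white plate, 6 mm thick, with a thin black outline drawn on its upper face, centred: a circle of 48 mm diameter. Origin at the centre of its underside; z up.
- pad_square: Pad for the square bottle. Fixed. A 100 x 100 mm white plate, 6 mm thick, with a thin black outline drawn on its upper face, centred: a square 58 x 58 mm, sides along the pad's x and y. Origin at the centre of its underside; z up.
- clamp (a joint): Angle of the shaker's sprung clamp arm (rad): about 0 level, its foot pressing on the trough's lid; grows as the knob end is lifted, to a stop at 1.9, leaning back. An over-centre spring pulls it down below about 1.0 and throws it open above; it stays open by itself from 1.1 on. Lifting takes 2 to 3 N at the knob.
- clamp_knob (a point): Centre of the black 24 mm ball knob at the free end of the clamp arm (a 14 x 8 mm steel bar), 118 mm above the bench when shut, 62 mm from the trough's centre. Frame turns with the arm: x parallel to the hinge axis (level), +y to the hinge, 147 mm away, z up when shut. The knob swings up and over the trough; pinched across x it turns between fingers. The shaker is a fixed box 60 mm high.
Things that resemble listed ones, but are neither listed nor needed, are in the scene too. Leave any green or purple look-alike of the large_bottle alone.

How it is judged:
By the outcome, as a careful person would: the job done as asked, in the order asked, and still so for the second after the job is handed in, with the robot touching nothing.
It also fails if it takes over 141 s, if anything falls off the work surface, if the arm or the gripper's body presses on something with over 40 N, if the wrist force passes 120 N, or if a joint passes its speed limit or range.

## Working session

There is one attempt and no reset: what is moved stays moved. The work goes in short steps, Python scripts to look and compute and a tool call to move; the robot and the scene stay as the last step left them, time stands still between calls to the robot, and variables do not carry over. Pictures are saved under pics/ and viewed, at most 14 in all, crops included, and the job is handed in when it is done.

Besides the shell and the picture viewer there is one more tool, called as name(argument=value, ...) on one line, values as JSON. move_arm: Moves the arm, as the interface text tells. Its arguments: {"type":"object","properties":{"series":{"type":"array"}},"required":["series"]}

```bash
ls; mkdir -p pics
python3 - <<'E'
from station import r
import cv2
print(r.sense())
for n in ("top","side"):
    c=r.capture(n); cv2.imwrite(f"pics/{n}0.png",c["img"][:,:,::-1])
    print(n,{k:v for k,v in c.items() if k!="img"})
E
```

```text
pics
{'time_s': 0.0, 'joints': array([-5.92686809e+01,  2.20915101e+01,  3.77893293e-01, -2.80631693e-02,
       -6.84104222e+01, -1.48151809e+01]), 'joint_velocities': array([ 0.03402641, -0.1101656 ,  0.05182325, -0.0305974 ,  0.00574802,
       -0.02845133]), 'effort': array([-2.04835965e-05, -3.90665281e+01,  1.87401474e+01,  4.22007456e+00,
        1.08029565e-02, -1.98030239e-04]), 'tcp_pos': array([ 0.17122299, -0.60045276,  0.22144123]), 'ee_rot': array([[-9.61713608e-01, -2.74055514e-01, -7.14787096e-04],
       [-2.74056423e-01,  9.61711336e-01,  2.09357572e-03],
       [ 1.13662882e-04,  2.20931226e-03, -9.99997553e-01]]), 'wrist_force': array([-0.59592101, -0.40367837, -0.97574892]), 'moment': array([ 0.00307693, -0.08040095, -0.00048981]), 'gripper_force': 0.0, 'gripper_width': 0.995437327116657}
top {'fx': 548.3550924281571, 'fy': 548.3550924281571, 'cx': 322.05833536563637, 'cy': 244.94355572402165, 'origin': array([0.39359124, 0.04005978, 1.15355708]), 'orientation': array([[-0.02342279,  0.99561921, -0.09051939],
       [-0.99943589, -0.02549963, -0.0218555 ],
       [-0.02406796,  0.08995641,  0.99565485]])}
side {'fx': 569.1218836322796, 'fy': 569.1218836322796, 'cx': 324.7712791203278, 'cy': 247.9620084632406, 'origin': array([0.02173035, 0.60422881, 0.8966228 ]), 'orientation': array([[-0.76966932,  0.4720115 , -0.42990032],
       [-0.6384376 , -0.571728  ,  0.51529072],
       [-0.0025629 ,  0.67106798,  0.74139139]])}
```

View pics/top0.png

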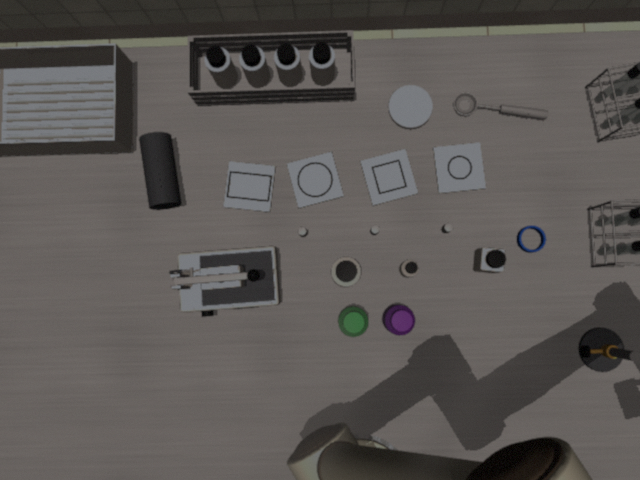

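View pics/side0.png

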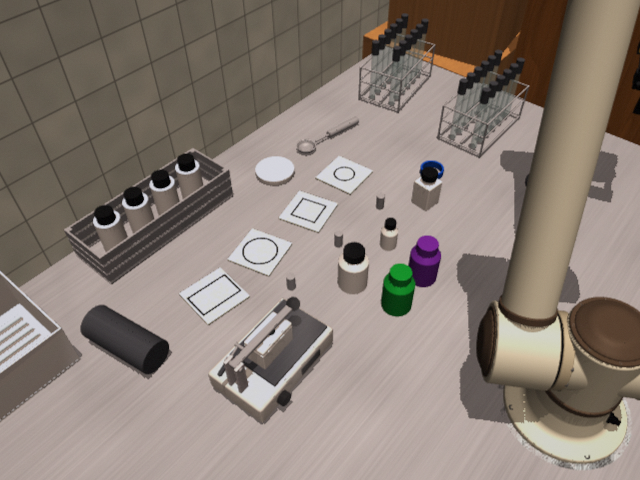

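The top view shows the shaker at (228,278) with its hinge on the left and the knob at (256,275). The pads are at (249,186), (315,180), (389,177) and (460,167). The bottles are at (346,272), (410,268) and (492,260), and three small pegs stand near row 230. The side view agrees.

```bash
cat > h.py <<'E'
from station import r
import numpy as np, cv2
def ray(c,uv):
    uv=np.atleast_2d(np.asarray(uv,float)); d=np.stack([(uv[:,0]-c["cx"])/c["fx"],-(uv[:,1]-c["cy"])/c["fy"],-np.ones(len(uv))],1)
    if c.get("fish"):
        p=np.stack([(uv[:,0]-c["cx"])/c["fx"],(uv[:,1]-c["cy"])/c["fy"]],1); t=np.linalg.norm(p,axis=1)+1e-9
        d=np.stack([p[:,0]/t*np.sin(t),-p[:,1]/t*np.sin(t),-np.cos(t)],1)
    return d@c["orientation"].T
def plane(c,uv,z):
    d=ray(c,uv); return c["origin"]+d*((z-c["origin"][2])/d[:,2])[:,None]
def proj(c,P):
    q=(np.atleast_2d(P)-c["origin"])@c["orientation"]; x,y,z=q[:,0],-q[:,1],-q[:,2]
    if c.get("fish"):
        n=np.hypot(x,y)+1e-9; t=np.arctan2(n,z); return np.stack([c["cx"]+c["fx"]*t*x/n,c["cy"]+c["fy"]*t*y/n],1)
    return np.stack([c["cx"]+c["fx"]*x/z,c["cy"]+c["fy"]*y/z],1)
def cap(n):
    c=r.capture(n); c["fish"]=n=="wrist"; return c
def tri(cs,uvs):
    A=np.zeros((3,3));b=np.zeros(3)
    for c,uv in zip(cs,uvs):
        d=ray(c,uv)[0]; d/=np.linalg.norm(d); M=np.eye(3)-np.outer(d,d); A+=M;b+=M@c["origin"]
    return np.linalg.solve(A,b)
E
python3 - <<'E'
from h import *
t=cap("top"); s=cap("side"); np.set_printoptions(precision=4,suppress=True)
for n in ["trough","large_bottle","small_bottle","square_bottle","pad_oblong","pad_large_round","pad_small_round","pad_square","clamp_knob"]:
    a=r.pinpoint(n,"top"); b=r.pinpoint(n,"side")
    print(n)
    for x in a[:3]: print("  t",x["score"],np.array(x["centre"]),plane(t,x["centre"],{"trough":.06,"clamp_knob":.118}.get(n,0))[0,:2])
    for x in b[:3]: print("  s",x["score"],np.array(x["centre"]),plane(s,x["centre"],{"trough":.06,"clamp_knob":.118}.get(n,0))[0,:2])
# pad outlines
for nm,c,cen in (("top",t,[(249,186),(315,180),(389,177),(460,167)]),("side",s,[(214,295),(260,251),(309,211),(344,174)])):
    g=cv2.cvtColor(c["img"],cv2.COLOR_RGB2GRAY)
    for u,v in cen:
        w=40; p=g[v-w:v+w,u-w:u+w]; hi=np.percentile(p[w-8:w+8,w-8:w+8],70)
        m=(p>hi*0.8).astype(np.uint8); _,lab=cv2.connectedComponents(m,connectivity=4); inn=(lab==lab[w,w]).astype(np.uint8)
        cn=max(cv2.findContours(inn,cv2.RETR_EXTERNAL,cv2.CHAIN_APPROX_NONE)[0],key=len)[:,0]
        P=plane(c,cn+[u-w,v-w],.006)[:,:2].astype(np.float32)
        print(nm,(u,v),inn.sum(),cv2.minAreaRect(P*1000))
# caps in top
for (u,v),z in (((346,272),.1),((410,268),.072),((492,260),.092),((497,258),.092),((256,275),.118)):
    g=cv2.cvtColor(t["img"],cv2.COLOR_RGB2GRAY)[v-20:v+20,u-20:u+20]
    m=(g<45).astype(np.uint8); _,lab,st,ce=cv2.connectedComponentsWithStats(m)
    i=1+np.argmax(st[1:,4]); print((u,v),st[i],plane(t,ce[i]+[u-20,v-20],z)[0])
E
```

```text
trough
  t 0.93 [225.3 278. ] [0.4316 0.2592]
  s 0.77 [268.8 348.8] [0.4322 0.2626]
large_bottle
  t 0.88 [393.5 320.1] [ 0.3377 -0.0796]
  t 0.71 [350.9 317.1] [0.3459 0.0088]
  t 0.55 [345.9 271.7] [0.4407 0.0166]
  s 0.62 [391.3 304.7] [0.3465 0.0133]
  s 0.61 [421.3 279.4] [ 0.3363 -0.0772]
small_bottle
  t 0.73 [406.  267.3] [ 0.4469 -0.1096]
  s 0.95 [386.1 244.5] [ 0.447 -0.11 ]
square_bottle
  t 0.72 [484.8 261.2] [ 0.4556 -0.2743]
  s 0.88 [424.  200.6] [ 0.4596 -0.277 ]
  s 0.64 [308.7 209.7] [ 0.6442 -0.0857]
pad_oblong
  t 0.78 [251.5 187.9] [0.6248 0.2135]
  t 0.33 [222.5 276.9] [0.4361 0.2771]
  s 0.79 [215.  301.2] [0.6177 0.2264]
pad_large_round
  t 0.79 [312.1 178.9] [0.6407 0.0833]
  s 0.65 [260.9 251.9] [0.6385 0.0756]
pad_small_round
  t 0.96 [461.3 166.2] [ 0.659  -0.2348]
  s 0.66 [339.1 173.2] [ 0.6702 -0.2281]
  s 0.54 [306.8 209.5] [ 0.648  -0.0834]
pad_square
  t 0.7 [390.4 178.8] [ 0.6361 -0.0835]
  t 0.38 [309.2 180. ] [0.6385 0.0896]
  s 0.82 [308.4 211.4] [ 0.6412 -0.0811]
  s 0.73 [272.  347.5] [0.459  0.2323]
clamp_knob
  t 0.95 [249. 274.] [0.436  0.
[... 632 characters left out ...]
376708984, 49.26157760620117), 82.28829956054688)
side (260, 251) 595 ((639.9356079101562, 77.72659301757812), (65.25682067871094, 65.45542907714844), 43.035011291503906)
side (309, 211) 386 ((640.7603759765625, -80.35427856445312), (52.734031677246094, 52.797340393066406), 13.387276649475098)
side (344, 174) 162 ((658.2708740234375, -230.0111083984375), (40.97676086425781, 36.69865798950195), 39.499568939208984)
(346, 272) [ 10   9  20  20 315] [0.4389 0.0189 0.1   ]
(410, 268) [16 14 11 11 94] [ 0.4436 -0.1099  0.072 ]
(492, 260) [ 14  10  19  18 267] [ 0.4552 -0.2692  0.092 ]
(497, 258) [  9  12  19  18 267] [ 0.4552 -0.2692  0.092 ]
(256, 275) [ 12  13  18  15 210] [0.4344 0.1894 0.118 ]
```

Pad outlines from the two cameras agree within 2 mm. Next I need a closer look at the trough and the square bottle for their yaw.

Run:
```python
from h import *
t=cap("top"); s=cap("side")
f=lambda im,a,b,w,h,k:cv2.resize(im[b:b+h,a:a+w],(w*k,h*k),interpolation=cv2.INTER_CUBIC)
A=f(t["img"],165,235,125,90,3); B=f(t["img"],465,235,50,45,6)
C=f(s["img"],200,285,140,135,3); D=f(s["img"],400,155,50,60,6)
o=np.zeros((600,800,3),np.uint8)
for im,x,y in((A,0,0),(B,380,0),(C[:320],0,275),(D[:320],430,275)):
    im=im[:600-y,:800-x]; o[y:y+im.shape[0],x:x+im.shape[1]]=im
cv2.imwrite("pics/crop.png",cv2.convertScaleAbs(o[:,:,::-1],alpha=1.3))
```

```text
(no output)
```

View pics/crop.png

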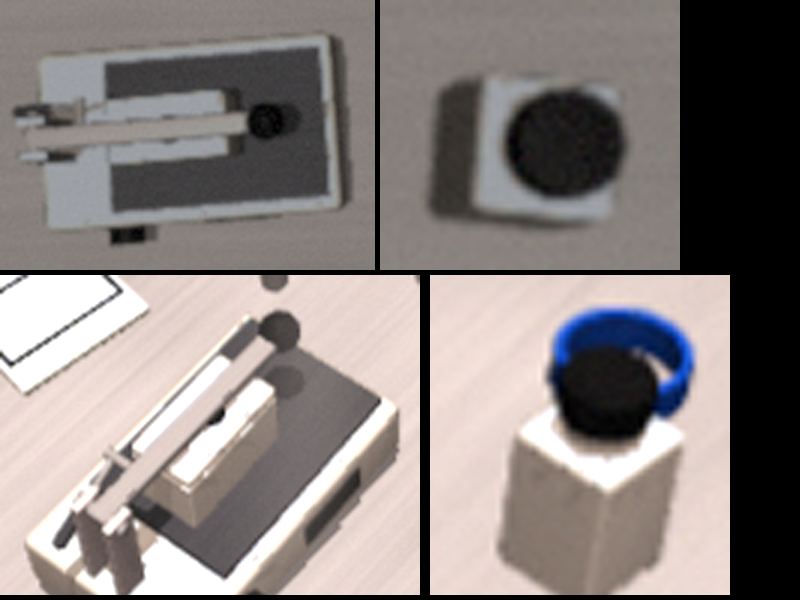

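The crops show:
- **Trough:** in the top crop, lid corners at about (105,97), (222,90), (228,154) and (108,163).
- **Knob:** at (267,121) in the top crop.
- **Square bottle:** shoulder corners at about (485,75), (618,82), (610,215) and (475,208).

I'll convert these to world positions.

Run:
```python
from h import *
np.set_printoptions(precision=4,suppress=True)
t=cap("top"); s=cap("side")
def show(n,c,p,z):
    P=plane(c,p,z)[:,:2]; e=np.roll(P,-1,0)-P
    print(n,P.mean(0),"len",np.linalg.norm(e,axis=1)*1e3,"ang",np.degrees(np.arctan2(e[:,1],e[:,0])))
k=lambda p,a,b,f,ox,oy:(np.array(p,float)-[ox,oy]+.5)/f+[a,b]-.5
show("lid",t,k([(105,97),(222,90),(228,154),(108,163)],165,235,3,0,0),.11)
show("panel",t,k([(105,62),(325,49),(331,195),(111,212)],165,235,3,0,0),.06)
show("sq",t,k([(485,75),(618,82),(610,215),(475,208)],465,235,6,380,0),.066)
show("sq side",s,k([(520,436),(607,487),(682,436)],400,155,6,430,275),.066)
show("lid side",s,k([(262,380),(275,392),(186,487),(160,475)],200,285,3,0,275),.11)
print(plane(t,k([(267,121)],165,235,3,0,0),.118), plane(s,k([(279,331)],200,285,3,0,275),.118), tri([t,s],[k([(267,121)],165,235,3,0,0),k([(279,331)],200,285,3,0,275)]))
# refine square via fit of white top mask in top view
for n in ("square_bottle","trough"):
  for cn,c in(("top",t),("side",s)):
    q=r.cut_out(n,cn)
    if q: 
        print(n,cn,q[0]["score"],q[0]["centre"],cv2.minAreaRect(np.argwhere(q[0]["pixels"])[:,::-1].astype(np.float32)))
```

```text
lid [0.4327 0.2595] len [75.0376 40.9215 76.7384 42.0829] ang [ -88.0011 -175.1916   92.9019    2.427 ]
panel [0.4315 0.2351] len [147.9596  97.2287 146.8944 100.1118] ang [ -88.066  -178.5295   93.0597    2.1097]
sq [ 0.4566 -0.2715] len [43.4919 43.9439 43.9905 44.0495] ang [-94.51   173.5623  85.6022  -7.0821]
sq side [ 0.4486 -0.2624] len [39.8387 41.4924 59.3596] ang [175.2791 -98.4466  39.5077]
lid side [0.4169 0.2619] len [11.0689 75.4398 16.223  80.2235] ang [172.841   93.1789  12.5228 -90.4793]
[[0.4339 0.1936 0.118 ]] [[0.4343 0.1952 0.118 ]] [0.4345 0.1942 0.1166]
square_bottle top 0.91 [487.1, 261.1] ((489.21319580078125, 259.65576171875), (29.876794815063477, 24.987863540649414), 5.19442892074585)
square_bottle side 0.88 [427.0, 185.8] ((426.53411865234375, 187.50730895996094), (27.238784790039062, 43.512210845947266), 12.094757080078125)
trough top 0.74 [223.7, 271.2] ((222.974609375, 276.6446838378906), (22.65656089782715, 41.32328796386719), 85.91438293457031)
trough side 0.69 [269.4, 342.7] ((268.36785888671875, 338.8752136230469), (33.96767044067383, 53.11235046386719), 43.36342239379883)
```

Create go.py:
```python
# usage: go.py yaw(deg of tool y) x y z [x y z ...]: remaining turn and tool-frame shifts, in full-scale units
from h import *; import sys
from scipy.spatial.transform import Rotation as Ro
a=[float(v) for v in sys.argv[1:]]; s=r.sense(); th=np.radians(a[0])
y=np.array([np.cos(th),np.sin(th),0]); z=np.array([0,0,-1.]); R=np.stack([np.cross(y,z),y,z],1)
print("t",s["time_s"],"tcp",s["tcp_pos"].round(4),"yaw",round(float(np.degrees(np.arctan2(s["ee_rot"][1,1],s["ee_rot"][0,1]))),2),"w",round(s["gripper_width"],3),"j",s["joints"].round(0))
print("turn",(Ro.from_matrix(s["ee_rot"].T@R).as_rotvec()/.1).round(3))
p=s["tcp_pos"]
for q in np.reshape(a[1:],(-1,3)): print("shift",(R.T@(q-p)/.5).round(4)); p=q
```

```text
(no output)
```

move_arm(series=[[[0,0,-1],[0,0,0],1],[[0,0,-1],[0,0,0],1],[[0,0,-1],[0,0,0],1],[[0,0,-1],[0,0,0],1],[[0,0,-1],[0,0,0],1],[[0,0,-1],[0,0,0],1],[[0,0,-1],[0,0,0],1],[[0,0,-1],[0,0,0],1],[[0,0,-1],[0,0,0],1],[[0,0,-1],[0,0,0],1],[[0,0,-1],[0,0,0],1],[[0,0,-1],[0,0,0],1]])

```text
time_s: 2.7
tcp_pos: [0.1714, -0.601, 0.2225]
ee_rot: [[-0.089, -0.996, -0.0], [-0.996, 0.089, 0.0], [-0.0, 0.0, -1.0]]
wrist_force: [0.5, 0.9, -0.1]
gripper_width: 1.001
gripper_force: 0.0
```

```bash
python3 go.py 182.5 .45 -.3 .22 .435 .196 .22 .435 .196 .098
```

```text
t 2.7 tcp [ 0.1714 -0.601   0.2225] yaw 174.91 w 1.001 j [-59.  22.   0.   0. -68.  54.]
turn [ 1.000e-03  0.000e+00 -1.325e+00]
shift [-0.5771 -0.5829  0.0051]
shift [-0.9924 -0.0133  0.    ]
shift [0.    0.    0.244]
```

move_arm(series=[[[0,0,-0.66],[0,0,0],1],[[0,0,-0.66],[0,0,0],1],[[0,0,0],[-0.04,-0.04,0],1],[[0,0,0],[-0.06,-0.06,0],1],[[0,0,0],[-0.06,-0.06,0],1],[[0,0,0],[-0.06,-0.06,0],1],[[0,0,0],[-0.06,-0.06,0],1],[[0,0,0],[-0.06,-0.06,0],1],[[0,0,0],[-0.06,-0.06,0],1],[[0,0,0],[-0.06,-0.06,0],1],[[0,0,0],[-0.06,-0.06,0],1],[[0,0,0],[-0.06,-0.06,0],1]])

```text
time_s: 3.9
tcp_pos: [0.4509, -0.2985, 0.2229]
ee_rot: [[0.039, -0.999, 0.001], [-0.999, -0.039, -0.0], [0.0, -0.001, -1.0]]
wrist_force: [-0.6, -0.2, -0.2]
gripper_width: 0.997
gripper_force: 0.0
```

move_arm(series=[[[0,0,0],[-0.09,0,0],1],[[0,0,0],[-0.09,0,0],1],[[0,0,0],[-0.09,0,0],1],[[0,0,0],[-0.09,0,0],1],[[0,0,0],[-0.09,0,0],1],[[0,0,0],[-0.09,0,0],1],[[0,0,0],[-0.09,0,0],1],[[0,0,0],[-0.09,0,0],1],[[0,0,0],[-0.09,0,0],1],[[0,0,0],[-0.06,0,0],1],[[0,0,0],[0,0,0],1]])

```text
time_s: 5.0
tcp_pos: [0.4331, 0.1378, 0.2228]
ee_rot: [[0.044, -0.999, 0.001], [-0.999, -0.044, 0.001], [-0.001, -0.001, -1.0]]
wrist_force: [0.3, -0.1, -0.3]
gripper_width: 0.999
gripper_force: 0.0
```

```bash
python3 go.py 182.5 .435 .196 .22 .435 .196 .098
python3 - <<'E'
from h import *
c=cap("wrist"); print({k:v for k,v in c.items() if k!="img"})
cv2.imwrite("pics/w1.png",c["img"][:,:,::-1])
for x in r.pinpoint("clamp_knob","wrist"): print(x,plane(c,x["centre"],.118))
for x in r.pinpoint("trough","wrist"): print(x,plane(c,x["centre"],.06))
E
```

```text
t 5.0 tcp [0.4331 0.1378 0.2228] yaw -177.49 w 0.999 j [ 38.   5. -22.   0. -63. -36.]
turn [-0.011  0.008  0.001]
shift [-0.1161 -0.0088  0.0056]
shift [0.    0.    0.244]
{'fx': 371.64829954431775, 'fy': 371.64829954431775, 'cx': 324.537088209601, 'cy': 240.76615747834296, 'origin': array([0.43611218, 0.06809772, 0.38521848]), 'orientation': array([[-9.99012840e-01,  4.29282397e-02,  1.14241610e-02],
       [-4.44223442e-02, -9.65274845e-01, -2.57431795e-01],
       [-2.36385230e-05, -2.57685156e-01,  9.66228937e-01]]), 'fish': True}
{'centre': [319.6, 307.6], 'score': 0.96} [[0.43442297 0.19410087 0.118     ]]
{'centre': [320.1, 340.4], 'score': 0.9} [[0.43211881 0.25810223 0.06      ]]
```

View pics/w1.png

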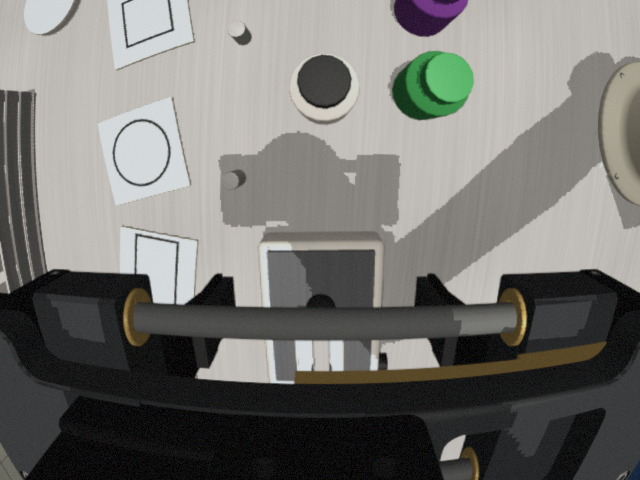

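The wrist view shows the knob at (320,305) centred between the fingers. All three cameras put it at (0.434, 0.194). I'll straddle it and pinch.

move_arm(series=[[[0,0,0],[-0.056,-0.004,0],1],[[0,0,0],[-0.057,-0.004,0],1],[[0,0,0],[0,0,0.05],1],[[0,0,0],[0,0,0.06],1],[[0,0,0],[0,0,0.06],1],[[0,0,0],[0,0,0.04],1],[[0,0,0],[0,0,0.025],1],[[0,0,0],[0,0,0.013],1],[[0,0,0],[0,0,0],1]])

```text
time_s: 6.05
tcp_pos: [0.4346, 0.1902, 0.098]
ee_rot: [[0.037, -0.999, -0.001], [-0.999, -0.037, -0.001], [0.001, 0.001, -1.0]]
wrist_force: [-0.5, 0.3, -0.0]
gripper_width: 0.995
gripper_force: 0.0
```

move_arm(series=[[[0,0,0],[0,0,0],0],[[0,0,0],[0,0,0],0],[[0,0,0],[0,0,0],0],[[0,0,0],[0,0,0],0],[[0,0,0],[0,0,0],0],[[0,0,0],[0,0,0],0],[[0,0,0],[0,0,0],0],[[0,0,0],[0,0,0],0]])

```text
time_s: 6.85
tcp_pos: [0.4347, 0.1914, 0.0985]
ee_rot: [[0.039, -0.999, -0.0], [-0.999, -0.039, -0.0], [0.0, 0.0, -1.0]]
wrist_force: [-0.7, 0.1, 0.9]
gripper_width: 0.361
gripper_force: 0.0
```

```bash
python3 go.py 182.5 .4345 .1945 .099
python3 - <<'E'
import numpy as np
# arc about the hinge: forward (-tool x), up (-tool z) increments in units of 0.5 m
th=np.concatenate([np.arange(0,1.41,.1)]); f=.147*(1-np.cos(th)); u=.147*np.sin(th)
print(np.stack([th[1:],-np.diff(f)/.5,-np.diff(u)/.5],1).round(4))
E
```

```text
t 6.85 tcp [0.4347 0.1914 0.0985] yaw -177.76 w 0.361 j [ 43.  15. -30.  -0. -45. -41.]
turn [ 0.001 -0.    -0.046]
shift [-0.0063  0.0001 -0.0009]
[[ 0.1    -0.0015 -0.0294]
 [ 0.2    -0.0044 -0.0291]
 [ 0.3    -0.0073 -0.0285]
 [ 0.4    -0.0101 -0.0276]
 [ 0.5    -0.0128 -0.0265]
 [ 0.6    -0.0154 -0.0251]
 [ 0.7    -0.0178 -0.0234]
 [ 0.8    -0.02   -0.0215]
 [ 0.9    -0.0221 -0.0194]
 [ 1.     -0.0239 -0.0171]
 [ 1.1    -0.0255 -0.0146]
 [ 1.2    -0.0268 -0.012 ]
 [ 1.3    -0.0279 -0.0093]
 [ 1.4    -0.0287 -0.0064]]
```

move_arm(series=[[[0,0,0],[-0.006,0,0],0.36],[[0,0,0],[0,0,0],0],[[0,0,0],[0,0,0],0],[[0,0,0],[0,0,0],0],[[0,0,0],[0,0,0],0]])

```text
time_s: 7.35
tcp_pos: [0.4344, 0.1945, 0.0985]
ee_rot: [[0.039, -0.999, -0.0], [-0.999, -0.039, 0.0], [-0.0, 0.0, -1.0]]
wrist_force: [-1.8, 2.0, 0.1]
gripper_width: 0.254
gripper_force: 30.0
```

move_arm(series=[[[0,0,0],[-0.0005,0,-0.0148],0],[[0,0,0],[-0.001,0,-0.0146],0],[[0,0,0],[-0.0044,0,-0.0291],0],[[0,0,0],[-0.0073,0,-0.0285],0],[[0,0,0],[-0.0101,0,-0.0276],0],[[0,0,0],[-0.0128,0,-0.0265],0],[[0,0,0],[0,0,0],0]])

```text
time_s: 8.05
tcp_pos: [0.4334, 0.2124, 0.1705]
ee_rot: [[0.039, -0.999, -0.0], [-0.999, -0.039, 0.0], [-0.0, 0.0, -1.0]]
wrist_force: [-1.5, -1.2, -1.5]
gripper_width: 0.253
gripper_force: 30.0
```

move_arm(series=[[[0,0,0],[-0.0154,0,-0.0251],0],[[0,0,0],[-0.0178,0,-0.0234],0],[[0,0,0],[-0.02,0,-0.0215],0],[[0,0,0],[-0.0221,0,-0.0194],0],[[0,0,0],[-0.0239,0,-0.0171],0],[[0,0,0],[-0.0255,0,-0.0146],0],[[0,0,0],[-0.0268,0,-0.012],0],[[0,0,0],[-0.0279,0,-0.0093],0],[[0,0,0],[0,0,0],0]])

```text
time_s: 8.95
tcp_pos: [0.4288, 0.3034, 0.2416]
ee_rot: [[0.041, -0.999, -0.002], [-0.999, -0.041, -0.001], [0.0, 0.002, -1.0]]
wrist_force: [-8.0, -2.7, 5.4]
gripper_width: 0.256
gripper_force: 30.0
```

Run:
```python
from h import *
c=cap("side"); cv2.imwrite("pics/s1.png",c["img"][200:440,150:470,::-1])
```

```text
(no output)
```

View pics/s1.png

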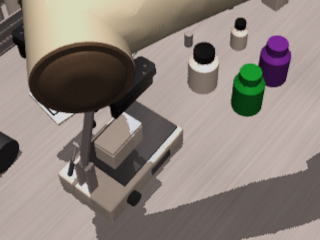

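The arm is raised to about 1.3 rad and the trough is still in place at about (120,135) in the crop. Releasing and rising.

move_arm(series=[[[0,0,0],[0,0,0],0.7],[[0,0,0],[0,0,0],0.8],[[0,0,0],[0,0,0],0.8],[[0,0,0],[0,0,0],0.8],[[0,0,0],[0,0,0],0.8],[[0,0,0],[0.02,0,-0.04],0.8],[[0,0,0],[0.06,0,-0.04],0.8],[[0,0,0],[0.08,0,0],0.8],[[0,0,0],[0.08,0,0],0.8],[[0,0,0],[0.08,0,0],0.8],[[0,0,0],[0,0,0],0.8]])

```text
time_s: 10.1
tcp_pos: [0.4363, 0.1388, 0.2807]
ee_rot: [[0.035, -0.999, 0.0], [-0.999, -0.035, -0.0], [0.0, -0.0, -1.0]]
wrist_force: [0.9, 1.2, -0.9]
gripper_width: 0.803
gripper_force: 0.0
```

```bash
python3 go.py 182.5 .432 .259 .28 .432 .259 .1
python3 - <<'E'
from h import *
t=cap("top");w=cap("wrist"); cv2.imwrite("pics/w2.png",np.vstack([w["img"][180:480],t["img"][180:360]])[:,:,::-1])
for x in r.pinpoint("clamp_knob","wrist")[:1]: print("knob",x,plane(w,x["centre"],.257))
for x in r.pinpoint("trough","wrist")[:2]: print(x,plane(w,x["centre"],.06))
for x in r.pinpoint("trough","top")[:2]: print(x,plane(t,x["centre"],.06))
E
```

```text
t 10.1 tcp [0.4363 0.1388 0.2807] yaw -178.02 w 0.803 j [ 38.   3. -16.   0. -71. -36.]
turn [-0.004 -0.001 -0.09 ]
shift [-0.2406 -0.0019  0.0015]
shift [0.   0.   0.36]
{'centre': [325.2, 314.1], 'score': 0.89} [[0.43154809 0.25930922 0.06      ]]
```

View pics/w2.png

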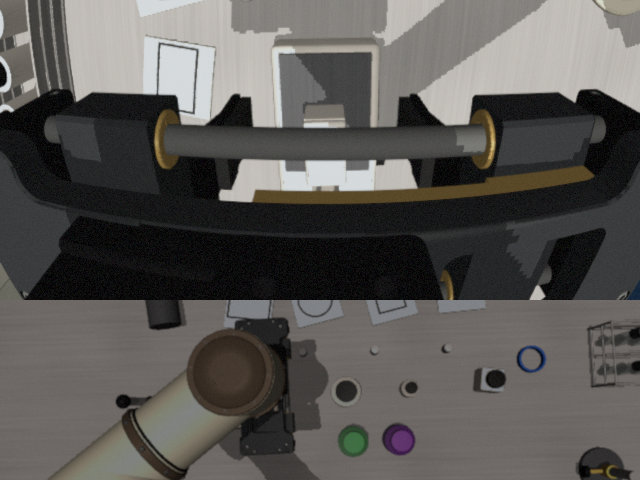

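The clamp is open: the knob is leaning back at about (123,100) in the top strip, and the trough is still on the platform. Moving to grasp the trough.

move_arm(series=[[[0,0,-0.09],[-0.04,0,0.03],0.8],[[0,0,0],[-0.05,0,0.06],0.8],[[0,0,0],[-0.05,0,0.06],0.8],[[0,0,0],[-0.05,0,0.06],0.8],[[0,0,0],[-0.05,-0.002,0.06],0.8],[[0,0,0],[0,0,0.05],0.8],[[0,0,0],[0,0,0.04],0.8],[[0,0,0],[0,0,0.03],0.8],[[0,0,0],[0,0,0.02],0.8],[[0,0,0],[0,0,0.009],0.8],[[0,0,0],[0,0,0],0.8]])

```text
time_s: 11.45
tcp_pos: [0.432, 0.2624, 0.0704]
ee_rot: [[0.049, -0.999, -0.0], [-0.999, -0.049, -0.001], [0.001, 0.0, -1.0]]
wrist_force: [-0.5, -0.5, 0.3]
gripper_width: 0.8
gripper_force: 0.0
```

```bash
python3 go.py 182.5 .432 .259 .071
python3 - <<'E'
from h import *
s=cap("side"); cv2.imwrite("pics/s2.png",s["img"][200:440,100:420,::-1])
E
```

```text
t 11.45 tcp [0.432  0.2624 0.0704] yaw -177.21 w 0.8 j [ 50.  20. -28.   0. -42. -47.]
turn [ 0.004 -0.006  0.051]
shift [ 0.0068  0.0002 -0.0011]
```

View pics/s2.png

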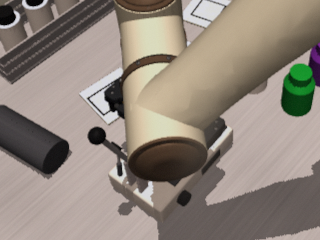

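The gripper straddles the trough and is clear of the open clamp arm at (97,135). Closing.

move_arm(series=[[[0,0,0.05],[0.007,0,0],0.8],[[0,0,0],[0,0,0],0],[[0,0,0],[0,0,0],0],[[0,0,0],[0,0,0],0],[[0,0,0],[0,0,0],0],[[0,0,0],[0,0,0],0],[[0,0,0],[0,0,0],0],[[0,0,0],[0,0,0],0],[[0,0,0],[0,0,-0.01],0],[[0,0,0],[0,0,-0.03],0],[[0,0,0],[0,0,-0.04],0],[[0,0,0],[0,0,0],0]])

```text
time_s: 12.7
tcp_pos: [0.4335, 0.2598, 0.1131]
ee_rot: [[0.044, -0.999, 0.004], [-0.999, -0.044, 0.004], [-0.004, -0.004, -1.0]]
wrist_force: [0.1, 1.3, -1.5]
gripper_width: 0.484
gripper_force: 29.8
```

```bash
python3 go.py 172.3 .432 .259 .16 .6285 .2181 .16 .6285 .2181 .018
```

```text
t 12.7 tcp [0.4335 0.2598 0.1131] yaw -177.5 w 0.484 j [ 49.  17. -25.   0. -48. -47.]
turn [-0.037  0.039  1.78 ]
shift [ 0.002   0.0028 -0.0939]
shift [ 0.0284 -0.4004  0.    ]
shift [0.    0.    0.284]
```

move_arm(series=[[[-0.02,0.02,0.4],[0,0,-0.02],0],[[0,0,0.7],[0,0,0],0],[[0,0,0.68],[0,0,0],0],[[0,0,0],[0.001,-0.02,0],0],[[0,0,0],[0.004,-0.05,0],0],[[0,0,0],[0.005,-0.065,0],0],[[0,0,0],[0.005,-0.065,0],0],[[0,0,0],[0.005,-0.065,0],0],[[0,0,0],[0.005,-0.065,0],0],[[0,0,0],[0.004,-0.047,0],0],[[0,0,0],[0.001,-0.02,0],0],[[0,0,0],[0,0,0],0]])

```text
time_s: 13.9
tcp_pos: [0.6277, 0.2161, 0.119]
ee_rot: [[-0.135, -0.991, -0.003], [-0.991, 0.135, -0.003], [0.003, 0.003, -1.0]]
wrist_force: [-0.9, -0.1, -1.5]
gripper_width: 0.483
gripper_force: 29.8
```

```bash
python3 go.py 172.3 .6285 .2181 .018
```

```text
t 13.9 tcp [0.6277 0.2161 0.119 ] yaw 172.21 w 0.483 j [ 33.  31.  -1.   0. -59. -41.]
turn [ 0.031 -0.032 -0.015]
shift [-0.0042 -0.0011  0.2019]
```

move_arm(series=[[[0.03,-0.03,-0.015],[-0.004,-0.001,0.03],0],[[0,0,0],[0,0,0.05],0],[[0,0,0],[0,0,0.05],0],[[0,0,0],[0,0,0.035],0],[[0,0,0],[0,0,0.016],0],[[0,0,0],[0,0,0.01],0],[[0,0,0],[0,0,0.005],0],[[0,0,0],[0,0,0.003],0],[[0,0,0],[0,0,0],0]])

```text
time_s: 14.8
tcp_pos: [0.6281, 0.2191, 0.0217]
ee_rot: [[-0.133, -0.991, 0.002], [-0.991, 0.133, 0.001], [-0.001, -0.002, -1.0]]
wrist_force: [-0.0, -0.1, -1.3]
gripper_width: 0.481
gripper_force: 29.8
```

```bash
python3 go.py 172.3 .6285 .2181 .0164;python3 - <<'E'
from h import *
w=cap("wrist"); cv2.imwrite("pics/w3.png",w["img"][:,:,::-1])
for n,z in (("trough",.008),("pad_oblong",0)):
  for x in r.pinpoint(n,"wrist")[:2]: print(n,x,plane(w,x["centre"],z))
E
```

```text
t 14.8 tcp [0.6281 0.2191 0.0217] yaw 172.36 w 0.481 j [ 33.  36.  -6.   0. -47. -41.]
turn [-0.023  0.015  0.01 ]
shift [ 0.0019 -0.0011  0.0106]
trough {'centre': [324.0, 288.1], 'score': 0.77} [[0.62846094 0.22130393 0.008     ]]
```

View pics/w3.png

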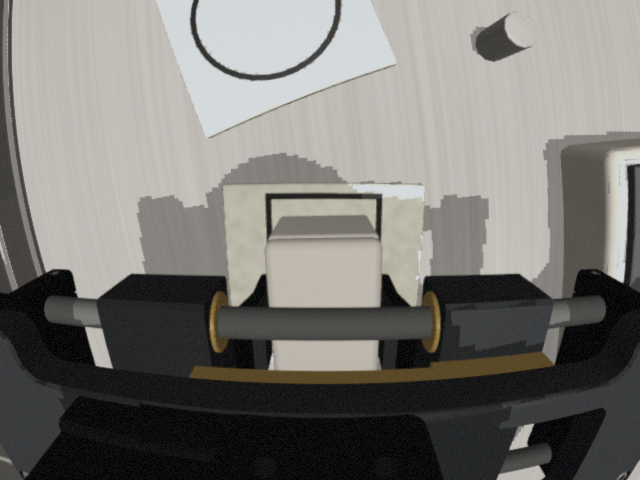

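The wrist view shows the trough square with the outline. The outline's front edge is at row 197 and the trough's lower front edge is at about row 217. Checking the gap.

Run:
```python
from h import *
w=cap("wrist"); n=np.array([-.134,-.991,0]); c=np.array([.6285,.2181,0])
for uv,z in (((324,197),.006),((324,217),.0115),((324,238),.0615)): print(uv,(plane(w,uv,z)[0]-c)@n)
for uv,z in (((268,200),.006),((380,200),.006),((275,217),.0115),((372,217),.0115)): print(uv,(plane(w,uv,z)[0]-c)@[.991,-.134,0])
```

```text
(324, 197) 0.04328715062829695
(324, 217) 0.03451908098069761
(324, 238) 0.03721722651574603
(268, 200) 0.026929098729645662
(380, 200) -0.02764113443399691
(275, 217) 0.02293155587952678
(372, 217) -0.02321821359813763
```

move_arm(series=[[[0,0,0],[0.003,-0.001,0],0],[[0,0,0],[0,0,0.004],0],[[0,0,0],[0,0,0.003],0],[[0,0,0],[0,0,0.002],0],[[0,0,0],[0,0,0.001],0],[[0,0,0],[0,0,0],0]])

```text
time_s: 15.6
tcp_pos: [0.6281, 0.2173, 0.017]
ee_rot: [[-0.133, -0.991, 0.001], [-0.991, 0.133, 0.0], [-0.0, -0.001, -1.0]]
wrist_force: [-2.2, -1.0, 4.0]
gripper_width: 0.484
gripper_force: 29.8
```

Contact felt (force rose to +4 N). Release, rise.

move_arm(series=[[[0,0,0],[0,0,0],0.55],[[0,0,0],[0,0,0],0.7],[[0,0,0],[0,0,0],0.85],[[0,0,0],[0,0,0],0.85],[[0,0,0],[0,0,-0.03],0.9],[[0,0,0],[0,0,-0.07],1],[[0,0,0],[0,0,-0.09],1],[[0,0,0],[0,0,-0.09],1],[[0,0,0],[0,0,-0.06],1],[[0,0,0],[0,0,0],1]])

```text
time_s: 16.6
tcp_pos: [0.6308, 0.2185, 0.194]
ee_rot: [[-0.132, -0.991, 0.014], [-0.991, 0.132, 0.006], [-0.008, -0.013, -1.0]]
wrist_force: [-0.1, -0.0, 0.6]
gripper_width: 0.998
gripper_force: 0.0
```

```bash
python3 go.py 90 .439 .018 .18 .439 .018 .037; python3 go.py 180 .439 .018 .18 |tail -1
python3 - <<'E'
from h import *
t=cap("top"); w=cap("wrist")
for n,z in (("trough",.006),("large_bottle",0)):
  for x in r.pinpoint(n,"wrist")[:4]: print(n,x["score"],plane(w,x["centre"],z)[0])
E
```

```text
t 16.6 tcp [0.6308 0.2185 0.194 ] yaw 172.4 w 0.998 j [ 33.  27.   4.   0. -66. -41.]
turn [-0.049  0.158 14.382]
shift [ 0.3837 -0.4009  0.028 ]
shift [0.    0.    0.286]
shift [0.4009 0.3837 0.028 ]
trough 0.96 [0.63047827 0.21929825 0.006     ]
large_bottle 0.88 [0.4387254  0.01907399 0.        ]
large_bottle 0.72 [0.33958715 0.0046875  0.        ]
```

```bash
cat > plan.py <<'E'
# usage: plan.py yaw x y z n : tool-frame shifts per row (full-scale units), smooth, with an even turn
from h import *; import sys
from scipy.spatial.transform import Rotation as Ro
yw,x,y,z,n=map(float,sys.argv[1:6]); n=int(n); s=r.sense(); th=np.radians(yw); Y=np.array([np.cos(th),np.sin(th),0]); Z=np.array([0,0,-1.])
R1=np.stack([np.cross(Y,Z),Y,Z],1); v=Ro.from_matrix(s["ee_rot"].T@R1).as_rotvec()/n
print("t",s["time_s"],"turn/row",(v/.1).round(2)); k=np.arange(n+1)/n; f=(k-np.sin(2*np.pi*k)/(2*np.pi))*.55+k*.45
d=np.array([x,y,z])-s["tcp_pos"]
for i in range(n):
    R=s["ee_rot"]@Ro.from_rotvec(v*i).as_matrix(); q=R.T@(d*(f[i+1]-f[i])); print((q/.5).round(3).tolist(),round(float(np.linalg.norm(q))*1e3))
E
python3 plan.py 103.6 .4388 .0187 .15 12
```

```text
t 16.8 turn/row [ 0. -0.  1.]
[0.018, 0.013, 0.003] 11
[0.024, 0.014, 0.004] 14
[0.036, 0.016, 0.005] 20
[0.049, 0.017, 0.007] 26
[0.061, 0.014, 0.008] 32
[0.069, 0.009, 0.009] 35
[0.069, 0.002, 0.009] 35
[0.063, -0.005, 0.008] 32
[0.051, -0.009, 0.007] 26
[0.038, -0.011, 0.005] 20
[0.026, -0.01, 0.004] 14
[0.019, -0.01, 0.003] 11
```

move_arm(series=[[[0,0,1],[0.018,0.013,0.003],1],[[0,0,1],[0.024,0.014,0.004],1],[[0,0,1],[0.036,0.016,0.005],1],[[0,0,1],[0.049,0.017,0.007],1],[[0,0,1],[0.061,0.014,0.008],1],[[0,0,1],[0.069,0.009,0.009],1],[[0,0,1],[0.069,0.002,0.009],1],[[0,0,1],[0.063,-0.005,0.008],1],[[0,0,1],[0.051,-0.009,0.007],1],[[0,0,1],[0.038,-0.011,0.005],1],[[0,0,1],[0.026,-0.01,0.004],1],[[0,0,1],[0.019,-0.01,0.003],1]])

```text
time_s: 18.0
tcp_pos: [0.438, 0.0181, 0.1483]
ee_rot: [[-0.973, -0.231, -0.002], [-0.231, 0.973, -0.001], [0.002, -0.0, -1.0]]
wrist_force: [0.5, 0.6, 0.7]
gripper_width: 1.0
gripper_force: 0.0
```

```bash
python3 go.py 103.6 .4388 .0187 .037
python3 - <<'E'
from h import *
w=cap("wrist"); 
for x in r.pinpoint("large_bottle","wrist")[:4]: print(x["score"],plane(w,x["centre"],0)[0])
E
```

```text
t 18.0 tcp [0.438  0.0181 0.1483] yaw 103.33 w 1.0 j [  24.    8.  -31.   -0.  -51. -100.]
turn [-0.002 -0.02  -0.048]
shift [-0.0018  0.0009  0.2227]
0.76 [0.33938633 0.00633836 0.        ]
0.7 [0.43892836 0.01794731 0.        ]
0.66 [ 0.33987122 -0.08494098  0.        ]
```

move_arm(series=[[[0,0,0],[-0.002,0.001,0.03],1],[[0,0,0],[0,0,0.05],1],[[0,0,0],[0,0,0.06],1],[[0,0,0],[0,0,0.05],1],[[0,0,0],[0,0,0.025],1],[[0,0,0],[0,0,0.008],1],[[0,0,0],[0,0,0],0],[[0,0,0],[0,0,0],0],[[0,0,0],[0,0,0],0],[[0,0,0],[0,0,0],0],[[0,0,0],[0,0,0],0],[[0,0,0],[0,0,0],0]])

```text
time_s: 19.3
tcp_pos: [0.4412, 0.02, 0.0388]
ee_rot: [[-0.972, -0.236, 0.002], [-0.236, 0.972, 0.001], [-0.003, 0.0, -1.0]]
wrist_force: [-1.0, -0.1, 4.1]
gripper_width: 0.678
gripper_force: 30.0
```

```bash
python3 go.py 103.6 .4388 .0187 .037 | head -1
```

```text
t 19.3 tcp [0.4412 0.02   0.0388] yaw 103.62 w 0.678 j [  24.   18.  -38.    0.  -33. -100.]
```

move_arm(series=[[[0,0,0],[0,0,0],0],[[0,0,0],[0,0,-0.01],0],[[0,0,0],[0,0,-0.03],0],[[0,0,0],[0,0,-0.04],0],[[0,0,0],[0,0,-0.03],0],[[0,0,0],[0,0,0],0]])

```text
time_s: 19.9
tcp_pos: [0.4416, 0.0204, 0.0945]
ee_rot: [[-0.972, -0.235, 0.005], [-0.235, 0.972, 0.002], [-0.005, 0.001, -1.0]]
wrist_force: [0.1, -0.3, -3.2]
gripper_width: 0.676
gripper_force: 30.0
```

```bash
python3 plan.py 103.6 .6395 .0779 .092 11
```

```text
t 19.9 turn/row [ 0.  0. -0.]
[-0.018, 0.001, 0.0] 9
[-0.024, 0.001, 0.0] 12
[-0.035, 0.002, 0.001] 17
[-0.046, 0.002, 0.001] 23
[-0.055, 0.002, 0.001] 27
[-0.058, 0.003, 0.001] 29
[-0.055, 0.002, 0.001] 27
[-0.046, 0.002, 0.001] 23
[-0.035, 0.002, 0.0] 17
[-0.024, 0.001, 0.0] 12
[-0.018, 0.001, 0.0] 9
```

move_arm(series=[[[0,0,0],[-0.018,0.001,0],0],[[0,0,0],[-0.024,0.001,0],0],[[0,0,0],[-0.035,0.002,0],0],[[0,0,0],[-0.046,0.002,0],0],[[0,0,0],[-0.055,0.002,0],0],[[0,0,0],[-0.06,0.003,0],0],[[0,0,0],[-0.055,0.002,0],0],[[0,0,0],[-0.046,0.002,0],0],[[0,0,0],[-0.035,0.002,0],0],[[0,0,0],[-0.024,0.001,0],0],[[0,0,0],[-0.018,0.001,0],0],[[0,0,0],[0,0,0],0]])

```text
time_s: 21.1
tcp_pos: [0.6417, 0.0783, 0.0917]
ee_rot: [[-0.972, -0.235, 0.0], [-0.235, 0.972, -0.0], [-0.0, -0.0, -1.0]]
wrist_force: [0.2, -0.4, -2.6]
gripper_width: 0.678
gripper_force: 30.0
```

```bash
python3 go.py 103.6 .641 .0779 .052 .641 .0779 .0448
python3 - <<'E'
from h import *
w=cap("wrist"); z=r.sense()["tcp_pos"][2]-.0388
for x in r.pinpoint("large_bottle","wrist")[:2]: print(x["score"],plane(w,x["centre"],z)[0])
E
```

```text
t 21.1 tcp [0.6417 0.0783 0.0917] yaw 103.6 w 0.678 j [ 21.  30.  -6.   0. -54. -98.]
turn [-0.001  0.    -0.001]
shift [ 0.0015 -0.0005  0.0793]
shift [0.     0.     0.0144]
0.74 [0.63867015 0.07865905 0.05315253]
```

move_arm(series=[[[0,0,0],[0,0,0.02],0],[[0,0,0],[0,0,0.03],0],[[0,0,0],[0,0,0.02],0],[[0,0,0],[0,0,0.01],0],[[0,0,0],[0,0,0.006],0],[[0,0,0],[0,0,0.003],0],[[0,0,0],[0,0,0.002],0],[[0,0,0],[0,0,0],0]])

```text
time_s: 22.0
tcp_pos: [0.641, 0.0781, 0.0483]
ee_rot: [[-0.972, -0.235, 0.002], [-0.235, 0.972, 0.001], [-0.002, 0.0, -1.0]]
wrist_force: [-0.2, -0.4, -2.5]
gripper_width: 0.679
gripper_force: 30.0
```

```bash
python3 go.py 103.6 .6417 .0779 .0448
python3 - <<'E'
from h import *
w=cap("wrist"); cv2.imwrite("pics/w4.png",w["img"][:,:,::-1])
E
```

```text
t 22.0 tcp [0.641  0.0781 0.0483] yaw 103.6 w 0.679 j [ 21.  33.  -8.   0. -48. -98.]
turn [ 0.002  0.022 -0.001]
shift [-0.0013 -0.0008  0.007 ]
```

View pics/w4.png

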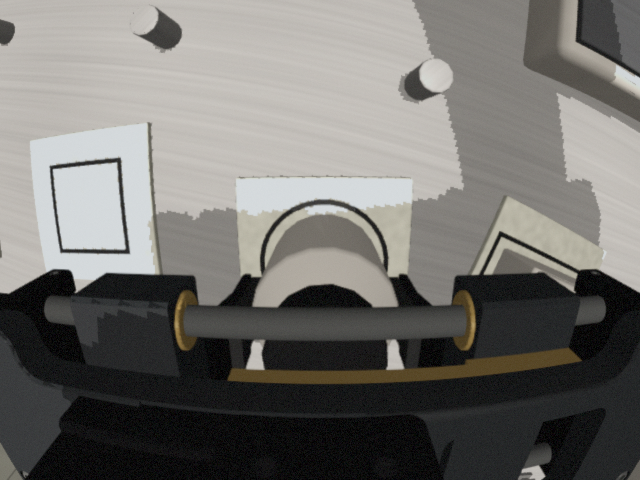

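The bottle is centred sideways in the circle. The outline's front is at row 203 and the bottle's lower front edge is at about row 214.

Run:
```python
from h import *
w=cap("wrist"); R=r.sense()["ee_rot"]; c=np.array([.6395,.0779,0])
for uv,z in (((324,203),.006),((324,214),.0095)): print(uv,(plane(w,uv,z)[0]-c)@R[:,0])
```

```text
(324, 203) 0.03580845173392302
(324, 214) 0.030224883199356695
```

move_arm(series=[[[0,0,0],[0,-0.001,0.003],0],[[0,0,0],[0,0,0.002],0],[[0,0,0],[0,0,0.002],0],[[0,0,0],[0,0,0],0]])

```text
time_s: 22.5
tcp_pos: [0.6409, 0.0776, 0.0449]
ee_rot: [[-0.972, -0.235, 0.001], [-0.235, 0.972, 0.0], [-0.001, 0.0, -1.0]]
wrist_force: [-1.9, -0.1, 0.5]
gripper_width: 0.676
gripper_force: 30.0
```

move_arm(series=[[[0,0,0],[0,0,0],0.75],[[0,0,0],[0,0,0],0.9],[[0,0,0],[0,0,0],1],[[0,0,0],[0,0,0],1],[[0,0,0],[0,0,-0.03],1],[[0,0,0],[0,0,-0.06],1],[[0,0,0],[0,0,-0.08],1],[[0,0,0],[0,0,-0.06],1],[[0,0,0],[0,0,0],1]])

```text
time_s: 23.4
tcp_pos: [0.6439, 0.0782, 0.1655]
ee_rot: [[-0.972, -0.236, 0.013], [-0.236, 0.972, 0.003], [-0.013, -0.0, -1.0]]
wrist_force: [-0.1, 0.6, 0.7]
gripper_width: 1.0
gripper_force: 0.0
```

```bash
python3 plan.py 95 .4445 -.1098 .13 12;  python3 - <<'E'
from h import *
w=cap("wrist")
for x in r.pinpoint("large_bottle","wrist")[:2]: print(x["score"],plane(w,x["centre"],.006)[0])
for x in r.pinpoint("small_bottle","wrist")[:2]: print(x["score"],plane(w,x["centre"],0)[0])
E
```

```text
t 23.4 turn/row [0.   0.01 0.13]
[0.019, -0.011, 0.003] 11
[0.024, -0.014, 0.003] 14
[0.034, -0.02, 0.005] 20
[0.044, -0.027, 0.006] 26
[0.053, -0.034, 0.008] 32
[0.058, -0.038, 0.009] 35
[0.058, -0.039, 0.009] 35
[0.052, -0.036, 0.008] 32
[0.042, -0.03, 0.007] 26
[0.032, -0.023, 0.005] 20
[0.022, -0.017, 0.004] 14
[0.017, -0.013, 0.003] 11
0.83 [0.63742098 0.07890738 0.006     ]
```

move_arm(series=[[[0,0,0.13],[0.019,-0.011,0],1],[[0,0,0.13],[0.024,-0.014,0.003],1],[[0,0,0.13],[0.034,-0.02,0.005],1],[[0,0,0.13],[0.044,-0.027,0.007],1],[[0,0,0.13],[0.053,-0.034,0.009],1],[[0,0.02,0.13],[0.058,-0.038,0.009],1],[[0,0.02,0.13],[0.058,-0.039,0.009],1],[[0,0.02,0.13],[0.052,-0.036,0.008],1],[[0,0.02,0.13],[0.042,-0.03,0.007],1],[[0,0,0.13],[0.032,-0.023,0.006],1],[[0,0,0.13],[0.022,-0.017,0.004],1],[[0,0,0.13],[0.017,-0.013,0.003],1]])

```text
time_s: 24.75
tcp_pos: [0.4397, -0.1099, 0.124]
ee_rot: [[-0.997, -0.08, -0.008], [-0.08, 0.997, -0.001], [0.008, -0.0, -1.0]]
wrist_force: [0.8, 0.0, -0.2]
gripper_width: 1.001
gripper_force: 0.0
```

```bash
python3 - <<'E'
from h import *
w=cap("wrist"); t=cap("top")
for x in r.pinpoint("small_bottle","wrist")[:2]: print(x["score"],plane(w,x["centre"],0)[0])
for x in r.pinpoint("square_bottle","top")[:1]: print(x["score"],plane(t,x["centre"],0)[0])
E
python3 go.py 95 .4445 -.1098 .012
```

```text
0.77 [ 0.44179184 -0.1137075   0.        ]
0.72 [ 0.45177287 -0.26828586  0.        ]
t 24.95 tcp [ 0.4416 -0.1091  0.1247] yaw 94.66 w 1.002 j [  7.  12. -30.   0. -48. -92.]
turn [-0.003 -0.06  -0.059]
shift [-0.0056 -0.002   0.2254]
```

move_arm(series=[[[0,-0.03,-0.05],[-0.005,-0.003,0.03],1],[[0,0,0],[0,0,0.05],1],[[0,0,0],[0,0,0.06],1],[[0,0,0],[0,0,0.05],1],[[0,0,0],[0,0,0.025],1],[[0,0,0],[0,0,0.01],1],[[0,0,0],[0,0,0],0.6],[[0,0,0],[0,0,0],0.5],[[0,0,0],[0,0,0],0.5],[[0,0,0],[0,0,0],0.5],[[0,0,0],[0,0,0],0.5]])

```text
time_s: 26.05
tcp_pos: [0.4436, -0.1104, 0.0127]
ee_rot: [[-0.996, -0.086, -0.002], [-0.086, 0.996, -0.0], [0.002, -0.0, -1.0]]
wrist_force: [0.1, -0.6, 0.6]
gripper_width: 0.63
gripper_force: 0.0
```

```bash
python3 go.py 95 .4445 -.1108 .012
python3 - <<'E'
from h import *
w=cap("wrist"); cv2.imwrite("pics/w5.png",w["img"][:,:,::-1])
for x in r.pinpoint("small_bottle","wrist")[:2]: print(x["score"],plane(w,x["centre"],0)[0])
E
```

```text
t 26.05 tcp [ 0.4436 -0.1104  0.0127] yaw 94.95 w 0.63 j [  6.  22. -37.   0. -31. -92.]
turn [-0.001 -0.022 -0.01 ]
shift [-0.0017 -0.001   0.0014]
0.97 [ 0.44320798 -0.11183999  0.        ]
```

Well centred. Close and lift.

move_arm(series=[[[0,0,0],[0,-0.002,0],0],[[0,0,0],[0,0,0],0],[[0,0,0],[0,0,0],0],[[0,0,0],[0,0,0],0],[[0,0,0],[0,0,0],0],[[0,0,0],[0,0,0],0],[[0,0,0],[0,0,-0.01],0],[[0,0,0],[0,0,-0.03],0],[[0,0,0],[0,0,-0.04],0],[[0,0,0],[0,0,-0.04],0],[[0,0,0],[0,0,-0.02],0],[[0,0,0],[0,0,0],0]])

```text
time_s: 27.35
tcp_pos: [0.4445, -0.1113, 0.0834]
ee_rot: [[-0.996, -0.086, -0.0], [-0.086, 0.996, 0.0], [0.0, 0.0, -1.0]]
wrist_force: [0.9, -0.1, -1.5]
gripper_width: 0.4
gripper_force: 30.0
```

```bash
python3 plan.py 95 .657 -.2297 .075 11
python3 - <<'E'
from h import *
w=cap("wrist"); s=r.sense(); print(s["tcp_pos"],s["gripper_width"])
for x in r.pinpoint("small_bottle","wrist")[:1]: print(x["score"],plane(w,x["centre"],s["tcp_pos"][2]-.0127)[0])
E
```

```text
t 27.35 turn/row [ 0. -0. -0.]
[-0.018, -0.012, 0.001] 11
[-0.024, -0.016, 0.001] 14
[-0.034, -0.023, 0.001] 20
[-0.045, -0.03, 0.002] 27
[-0.053, -0.036, 0.002] 32
[-0.057, -0.038, 0.002] 34
[-0.053, -0.036, 0.002] 32
[-0.045, -0.03, 0.002] 27
[-0.034, -0.023, 0.001] 20
[-0.024, -0.016, 0.001] 14
[-0.018, -0.012, 0.001] 11
[ 0.44364119 -0.11125897  0.0823112 ] 0.4010945243356096
0.91 [ 0.44484685 -0.11062454  0.0696112 ]
```

move_arm(series=[[[0,0,0],[-0.018,-0.012,0],0],[[0,0,0],[-0.024,-0.016,0],0],[[0,0,0],[-0.034,-0.023,0],0],[[0,0,0],[-0.045,-0.03,0],0],[[0,0,0],[-0.053,-0.036,0],0],[[0,0,0],[-0.057,-0.038,0],0],[[0,0,0],[-0.053,-0.036,0],0],[[0,0,0],[-0.045,-0.03,0],0],[[0,0,0],[-0.034,-0.023,0],0],[[0,0,0],[-0.024,-0.016,0],0],[[0,0,0],[-0.018,-0.012,0],0],[[0,0,0],[0,0,0],0]])

```text
time_s: 28.65
tcp_pos: [0.6578, -0.2305, 0.079]
ee_rot: [[-0.996, -0.085, -0.006], [-0.085, 0.996, -0.0], [0.006, 0.0, -1.0]]
wrist_force: [0.2, 0.1, -1.4]
gripper_width: 0.403
gripper_force: 30.0
```

```bash
python3 go.py 95 .657 -.2297 .0187
```

```text
t 28.65 tcp [ 0.6578 -0.2305  0.079 ] yaw 94.89 w 0.403 j [ -6.  36.   2.   0. -57. -79.]
turn [ 0.002 -0.056 -0.018]
shift [0.0014 0.0018 0.1205]
```

move_arm(series=[[[0,-0.03,0],[0.001,0.001,0.02],0],[[0,-0.02,0],[0,0,0.035],0],[[0,0,0],[0,0,0.03],0],[[0,0,0],[0,0,0.015],0],[[0,0,0],[0,0,0.008],0],[[0,0,0],[0,0,0.003],0],[[0,0,0],[0,0,0],0]])

```text
time_s: 29.35
tcp_pos: [0.6568, -0.229, 0.0263]
ee_rot: [[-0.996, -0.086, 0.002], [-0.086, 0.996, -0.0], [-0.002, -0.0, -1.0]]
wrist_force: [-0.4, 0.3, -0.3]
gripper_width: 0.401
gripper_force: 30.0
```

```bash
python3 go.py 95 .657 -.2297 .0187;python3 - <<'E'
from h import *
w=cap("wrist"); cv2.imwrite("pics/w5.png",w["img"][120:420,120:520,::-1])
E
```

```text
t 29.35 tcp [ 0.6568 -0.229   0.0263] yaw 94.96 w 0.401 j [ -6.  39.  -1.  -0. -50. -79.]
turn [-0.003  0.021 -0.007]
shift [-0.0002 -0.0014  0.0151]
```

View pics/w5.png

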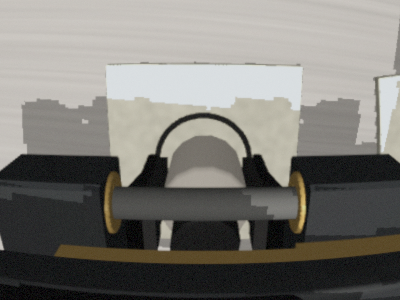

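The bottle is centred sideways. The outline's front is at full-frame row 236 and the bottle's lower front edge is at row 256.

Run:
```python
from h import *
w=cap("wrist"); R=r.sense()["ee_rot"]; c=np.array([.657,-.2297,0])
for uv,z in (((323,236),.006),((323,256),.0136)): print(uv,(plane(w,uv,z)[0]-c)@R)
```

```text
(323, 236) [ 0.02391491  0.00033486 -0.00606863]
(323, 256) [ 0.0156358   0.0003657  -0.01364499]
```

move_arm(series=[[[0,0,0],[0.003,-0.001,0.006],0],[[0,0,0],[0,0,0.004],0],[[0,0,0],[0,0,0.003],0],[[0,0,0],[0,0,0.002],0],[[0,0,0],[0,0,0],0]])

```text
time_s: 29.95
tcp_pos: [0.6551, -0.2296, 0.0184]
ee_rot: [[-0.996, -0.086, 0.002], [-0.086, 0.996, -0.0], [-0.002, -0.0, -1.0]]
wrist_force: [0.6, 0.5, -1.2]
gripper_width: 0.4
gripper_force: 30.0
```

move_arm(series=[[[0,0,0],[0,0,0.002],0],[[0,0,0],[0,0,0],0],[[0,0,0],[0,0,0],0]])

```text
time_s: 30.25
tcp_pos: [0.6553, -0.2296, 0.0183]
ee_rot: [[-0.996, -0.086, 0.002], [-0.086, 0.996, -0.0], [-0.002, -0.0, -1.0]]
wrist_force: [-1.4, 1.1, 4.9]
gripper_width: 0.403
gripper_force: 30.0
```

Contact. Release, then on to the square bottle.

move_arm(series=[[[0,0,0],[0,0,0],0.5],[[0,0,0],[0,0,0],0.6],[[0,0,0],[0,0,0],0.75],[[0,0,0],[0,0,0],0.85],[[0,0,0],[0,0,-0.03],0.85],[[0,0,0],[0,0,-0.06],1],[[0,0,0],[0,0,-0.08],1],[[0,0,0],[0,0,-0.07],1],[[0,0,0],[0,0,0],1]])

```text
time_s: 31.15
tcp_pos: [0.6587, -0.2308, 0.1459]
ee_rot: [[-0.996, -0.087, 0.015], [-0.087, 0.996, -0.004], [-0.015, -0.005, -1.0]]
wrist_force: [0.4, 0.1, 1.4]
gripper_width: 0.998
gripper_force: 0.0
```

```bash
python3 plan.py 84.5 .456 -.27 .14 11;  python3 - <<'E'
from h import *
w=cap("wrist")
for x in r.pinpoint("small_bottle","wrist")[:2]: print(x["score"],plane(w,x["centre"],.006)[0])
for x in r.pinpoint("square_bottle","wrist")[:2]: print(x["score"],plane(w,x["centre"],0)[0])
E
```

```text
t 31.15 turn/row [-0.    0.01  0.17]
[0.018, -0.002, 0.0] 9
[0.024, -0.003, 0.0] 12
[0.034, -0.005, 0.001] 17
[0.045, -0.007, 0.001] 23
[0.054, -0.009, 0.001] 27
[0.057, -0.011, 0.001] 29
[0.054, -0.011, 0.001] 27
[0.045, -0.01, 0.001] 23
[0.034, -0.008, 0.001] 17
[0.023, -0.006, 0.001] 12
[0.017, -0.005, 0.0] 9
0.98 [ 0.65563001 -0.22961776  0.006     ]
0.3 [0.63806604 0.06922394 0.006     ]
```

move_arm(series=[[[0,0,0.17],[0.018,-0.002,0],1],[[0,0,0.17],[0.024,-0.003,0],1],[[0,0,0.17],[0.034,-0.005,0],1],[[0,0,0.17],[0.045,-0.007,0],1],[[0,0,0.17],[0.054,-0.009,0],1],[[0,0,0.17],[0.057,-0.011,0],1],[[0,0,0.17],[0.054,-0.011,0],1],[[0,0,0.17],[0.045,-0.01,0],1],[[0,0,0.17],[0.034,-0.008,0],1],[[0,0,0.17],[0.023,-0.006,0],1],[[0,0,0.17],[0.017,-0.005,0],1],[[0,0,0],[0,0,0],1]])

```text
time_s: 32.5
tcp_pos: [0.4512, -0.2686, 0.137]
ee_rot: [[-0.995, 0.102, 0.001], [0.102, 0.995, 0.0], [-0.001, 0.0, -1.0]]
wrist_force: [0.5, -0.1, 0.9]
gripper_width: 1.003
gripper_force: 0.0
```

```bash
python3 go.py 84.5 .456 -.27 .031;  python3 - <<'E'
from h import *
w=cap("wrist"); cv2.imwrite("pics/w6.png",w["img"][120:420,120:520,::-1])
for x in r.pinpoint("square_bottle","wrist")[:2]: print(x["score"],plane(w,x["centre"],0)[0])
E
```

```text
t 32.5 tcp [ 0.4512 -0.2686  0.137 ] yaw 84.16 w 1.003 j [-13.  17. -21.  -0. -52. -83.]
turn [ 0.003  0.008 -0.059]
shift [-0.0099 -0.0019  0.212 ]
0.58 [ 0.45501174 -0.27253869  0.        ]
```

View pics/w6.png

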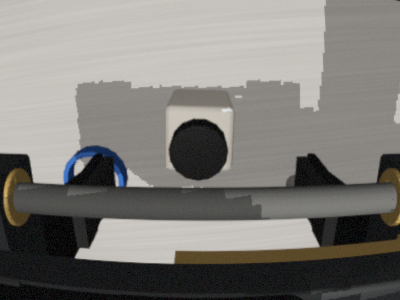

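The square bottle is aligned with the fingers and centred at about column 320. The blue ring lies near the left finger, so I'll descend with a narrower opening.

move_arm(series=[[[0,0,-0.03],[-0.009,-0.003,0],0.75],[[0,0,0],[0,0,0],0.75],[[0,0,0],[0,0,0],0.75],[[0,0,0],[0,0,0.03],0.75],[[0,0,0],[0,0,0.05],0.75],[[0,0,0],[0,0,0.06],0.75],[[0,0,0],[0,0,0.04],0.75],[[0,0,0],[0,0,0.022],0.75],[[0,0,0],[0,0,0.01],0.75],[[0,0,0],[0,0,0],0.75]])

```text
time_s: 33.6
tcp_pos: [0.4569, -0.2704, 0.031]
ee_rot: [[-0.995, 0.097, 0.001], [0.097, 0.995, 0.0], [-0.001, 0.0, -1.0]]
wrist_force: [-0.2, 0.5, 0.2]
gripper_width: 0.748
gripper_force: 0.0
```

move_arm(series=[[[0,0,0],[0,0,0],0],[[0,0,0],[0,0,0],0],[[0,0,0],[0,0,0],0],[[0,0,0],[0,0,0],0],[[0,0,0],[0,0,0],0],[[0,0,0],[0,0,0],0],[[0,0,0],[0,0,0],0]])

```text
time_s: 34.3
tcp_pos: [0.4575, -0.2707, 0.032]
ee_rot: [[-0.995, 0.097, 0.003], [0.097, 0.995, -0.001], [-0.003, -0.0, -1.0]]
wrist_force: [-1.0, -0.8, 5.5]
gripper_width: 0.521
gripper_force: 30.0
```

move_arm(series=[[[0,0,0],[0,0,-0.01],0],[[0,0,0],[0,0,-0.03],0],[[0,0,0],[0,0,-0.04],0],[[0,0,0],[0,0,-0.03],0],[[0,0,0],[0,0,0],0]])

```text
time_s: 34.8
tcp_pos: [0.4576, -0.2706, 0.0877]
ee_rot: [[-0.995, 0.097, 0.005], [0.097, 0.995, -0.001], [-0.005, -0.0, -1.0]]
wrist_force: [-0.6, -0.9, -2.2]
gripper_width: 0.526
gripper_force: 30.0
```

```bash
python3 plan.py 103.6 .6404 -.08 .09 11;  python3 - <<'E'
from h import *
w=cap("wrist"); s=r.sense(); print(s["tcp_pos"],s["gripper_width"])
for x in r.pinpoint("square_bottle","wrist")[:2]: print(x["score"],plane(w,x["centre"],s["tcp_pos"][2]-.031)[0])
E
```

```text
t 34.8 turn/row [-0.   0.  -0.3]
[-0.014, 0.018, -0.0] 12
[-0.02, 0.024, -0.0] 15
[-0.029, 0.033, -0.0] 22
[-0.04, 0.043, -0.0] 29
[-0.05, 0.049, -0.0] 35
[-0.054, 0.051, -0.001] 37
[-0.053, 0.046, -0.001] 35
[-0.045, 0.037, -0.0] 29
[-0.035, 0.027, -0.0] 22
[-0.025, 0.018, -0.0] 15
[-0.019, 0.013, -0.0] 12
[ 0.456722   -0.27020809  0.08640421] 0.5304987620164031
0.6 [ 0.45473558 -0.26979032  0.05540421]
```

move_arm(series=[[[0,0,-0.3],[-0.014,0.018,0],0],[[0,0,-0.3],[-0.02,0.024,0],0],[[0,0,-0.3],[-0.029,0.033,0],0],[[0,0,-0.3],[-0.04,0.043,0],0],[[0,0,-0.3],[-0.05,0.049,0],0],[[0,0,-0.3],[-0.054,0.051,0],0],[[0,0,-0.3],[-0.053,0.046,0],0],[[0,0,-0.3],[-0.045,0.037,0],0],[[0,0,-0.3],[-0.035,0.027,0],0],[[0,0,-0.3],[-0.025,0.018,0],0],[[0,0,-0.3],[-0.019,0.013,0],0],[[0,0,0],[0,0,0],0]])

```text
time_s: 36.1
tcp_pos: [0.6404, -0.0793, 0.0858]
ee_rot: [[-0.973, -0.233, 0.001], [-0.233, 0.973, -0.0], [-0.001, -0.0, -1.0]]
wrist_force: [-0.1, 0.2, -1.5]
gripper_width: 0.527
gripper_force: 30.0
```

```bash
python3 go.py 103.6 .6420 -.08 .038
```

```text
t 36.1 tcp [ 0.6404 -0.0793  0.0858] yaw 103.45 w 0.527 j [  7.  31.  -6.   0. -53. -84.]
turn [-0.003  0.011 -0.027]
shift [-0.0028 -0.0022  0.0956]
```

move_arm(series=[[[0,0,-0.027],[-0.002,-0.002,0.02],0],[[0,0,0],[0,0,0.03],0],[[0,0,0],[0,0,0.02],0],[[0,0,0],[0,0,0.01],0],[[0,0,0],[0,0,0.005],0],[[0,0,0],[0,0,0],0]])

```text
time_s: 36.7
tcp_pos: [0.6408, -0.0815, 0.0438]
ee_rot: [[-0.973, -0.233, 0.001], [-0.233, 0.973, -0.0], [-0.001, -0.0, -1.0]]
wrist_force: [-0.3, -0.7, -1.4]
gripper_width: 0.524
gripper_force: 30.0
```

```bash
python3 go.py 103.6 .6420 -.08 .038;python3 - <<'E'
from h import *
w=cap("wrist"); cv2.imwrite("pics/w7.png",w["img"][120:420,120:520,::-1])
E
```

```text
t 36.7 tcp [ 0.6408 -0.0815  0.0438] yaw 103.45 w 0.524 j [  7.  33.  -8.   0. -48. -84.]
turn [-0.004  0.012 -0.027]
shift [-0.003   0.0023  0.0115]
```

View pics/w7.png

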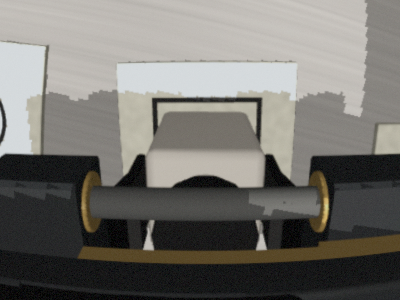

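The bottle is square with the outline. The outline's front is at full-frame row 219, centre column 327. The bottle's lower front edge is at row 233, centre column 326.

Run:
```python
from h import *
w=cap("wrist"); R=r.sense()["ee_rot"]; c=np.array([.6404,-.08,0])
for uv,z in (((327,219),.006),((326,233),.0118)): print(uv,(plane(w,uv,z)[0]-c)@R)
```

```text
(327, 219) [ 0.02872198  0.0002898  -0.00607145]
(326, 233) [ 0.02219044 -0.00027143 -0.01185494]
```

move_arm(series=[[[0,0,-0.02],[0.001,0.001,0.005],0],[[0,0,0],[0,0,0.003],0],[[0,0,0],[0,0,0.002],0],[[0,0,0],[0,0,0.0015],0],[[0,0,0],[0,0,0],0],[[0,0,0],[0,0,0],0]])

```text
time_s: 37.4
tcp_pos: [0.6404, -0.0808, 0.0382]
ee_rot: [[-0.972, -0.235, 0.002], [-0.235, 0.972, 0.0], [-0.002, -0.0, -1.0]]
wrist_force: [0.1, 1.2, -1.7]
gripper_width: 0.526
gripper_force: 30.0
```

move_arm(series=[[[0,0,0],[0,0,0.001],0],[[0,0,0],[0,0,0.001],0],[[0,0,0],[0,0,0],0],[[0,0,0],[0,0,0],0]])

```text
time_s: 37.8
tcp_pos: [0.6404, -0.0808, 0.0381]
ee_rot: [[-0.972, -0.235, 0.002], [-0.235, 0.972, -0.0], [-0.002, -0.001, -1.0]]
wrist_force: [-3.3, 0.8, 5.7]
gripper_width: 0.525
gripper_force: 30.0
```

Contact. Release and rise, then move clear for a final look.

move_arm(series=[[[0,0,0],[0,0,0],0.6],[[0,0,0],[0,0,0],0.7],[[0,0,0],[0,0,0],0.8],[[0,0,0],[0,0,0],0.8],[[0,0,0],[0,0,-0.03],0.8],[[0,0,0],[0,0,-0.06],0.8],[[0,0,0],[0,0,-0.08],0.8],[[0,0,0],[0,0,-0.08],0.8],[[0,0,0],[0,0,-0.08],0.8],[[0,0,0],[0,0,0],0.8]])

```text
time_s: 38.8
tcp_pos: [0.6437, -0.0812, 0.2096]
ee_rot: [[-0.972, -0.236, 0.015], [-0.236, 0.972, -0.001], [-0.015, -0.004, -1.0]]
wrist_force: [1.0, -0.4, -0.5]
gripper_width: 0.804
gripper_force: 0.0
```

move_arm(series=[[[0,0,0],[0.03,-0.04,0],0.8],[[0,0,0],[0.05,-0.06,0],0.8],[[0,0,0],[0.05,-0.06,0],0.8],[[0,0,0],[0.05,-0.07,0],0.8],[[0,0,0],[0.05,-0.07,0],0.8],[[0,0,0],[0.05,-0.07,0],0.8],[[0,0,0],[0.05,-0.07,0],0.8],[[0,0,0],[0.03,-0.08,0],0.8],[[0,0,0],[0,-0.08,0],0.8],[[0,0,0],[0,-0.08,0],0.8],[[0,0,0],[0,0,0],0.8]])

```text
time_s: 39.9
tcp_pos: [0.5445, -0.4577, 0.1993]
ee_rot: [[-0.973, -0.23, -0.0], [-0.23, 0.973, 0.0], [0.0, 0.0, -1.0]]
wrist_force: [-0.5, -0.1, -1.3]
gripper_width: 0.798
gripper_force: 0.0
```

Run:
```python
from h import *
t=cap("top"); s=cap("side"); print(r.sense()["tcp_pos"])
for n in ("trough","large_bottle","small_bottle","square_bottle"):
  for cn,c in (("top",t),("side",s)):
    for x in r.pinpoint(n,cn)[:3]:
      print(n,cn,x["score"],plane(c,x["centre"],.006)[0,:2].round(4))
a=cv2.resize(t["img"][130:320,160:520],(720,380)); b=cv2.resize(s["img"][130:420,130:480],(266,220))
o=np.zeros((600,720,3),np.uint8); o[:380]=a; o[380:,:266]=b; o[380:,280:720]=cv2.resize(t["img"][135:215,220:380],(440,220))
cv2.imwrite("pics/end.png",o[:,:,::-1])
```

```text
[ 0.54436594 -0.45405164  0.20017441]
trough top 0.61 [0.6281 0.2179]
trough side 0.89 [0.628  0.2137]
large_bottle top 0.64 [0.6347 0.076 ]
large_bottle top 0.54 [ 0.3425 -0.0789]
large_bottle side 0.87 [0.6437 0.0864]
large_bottle side 0.8 [0.34   0.0171]
large_bottle side 0.78 [ 0.3381 -0.0863]
small_bottle top 0.64 [ 0.6506 -0.2301]
small_bottle side 0.77 [ 0.6491 -0.2241]
small_bottle side 0.32 [ 0.6429 -0.0754]
square_bottle top 0.83 [ 0.6322 -0.0791]
square_bottle side 0.89 [ 0.6498 -0.0823]
```

View pics/end.png

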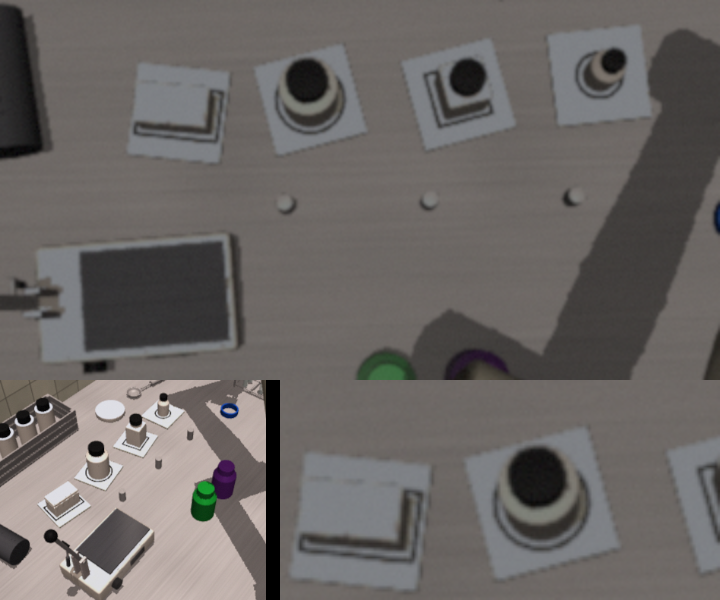

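Everything stands on its pad and the clamp is open. One precise check on the cap centres before handing in.

Run:
```python
from h import *
t=cap("top"); s=cap("side")
P={"large":(.6395,.0779,.106,.021),"small":(.657,-.2297,.078,.012),"square":(.6404,-.08,.098,.018)}
for n,(x,y,z,q) in P.items():
  for cn,c in(("top",t),("side",s)):
    u,v=proj(c,[x,y,z])[0].round().astype(int); g=cv2.cvtColor(c["img"],cv2.COLOR_RGB2GRAY)[v-18:v+18,u-18:u+18]
    _,lab,st,ce=cv2.connectedComponentsWithStats((g<45).astype(np.uint8)); i=1+np.argmax(st[1:,4])
    print(n,cn,st[i,4],((plane(c,ce[i]+[u-18,v-18],z if cn=="top" else z-.007)[0]-[x,y,0])*1e3)[:2].round(1))
u,v=proj(t,[.6285,.2181,.056])[0]; g=cv2.cvtColor(t["img"],cv2.COLOR_RGB2GRAY)
cn=np.array([proj(t,[.6285+a*.991*.021+b*.134*.038*1, .2181-a*.134*.021+b*.991*.038,.056])[0] for a,b in((1,1),(1,-1),(-1,-1),(-1,1))])
im=cv2.resize(t["img"],None,fx=8,fy=8,interpolation=cv2.INTER_CUBIC); cv2.polylines(im,[((cn+.5)*8).astype(np.int32)],True,(255,0,0),1)
U,V=int(u*8),int(v*8); cv2.imwrite("pics/lid.png",im[V-230:V+230,U-250:U+250,::-1])
```

```text
large top 341 [-4.1 -0.9]
large side 333 [-3.5  1.5]
small top 108 [-4.2  3.4]
small side 79 [-2.3  1.5]
square top 243 [-4.4  0.8]
square side 208 [-3.7  0.8]
```

View pics/lid.png

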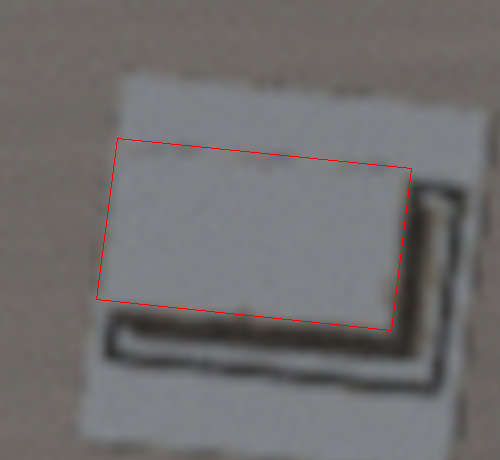

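The lid overlay fits within 1–2 mm. The cap centroids include the visible cap sides, so I'll compare them with projected cap silhouettes.

Run:
```python
from h import *
from scipy.optimize import minimize
t=cap("top"); s=cap("side")
P={"large":(.6395,.0779,.106,.021),"small":(.657,-.2297,.078,.012),"square":(.6404,-.08,.098,.018)}
a=np.linspace(0,2*np.pi,60)
def sil(c,x,y,z,q,h,sh,k=8):
    pts=np.vstack([proj(c,np.stack([x+q*np.cos(a),y+q*np.sin(a),np.full(60,zz)],1)) for zz in(z,z-h)])
    m=np.zeros((36*k,36*k),np.uint8); cv2.fillConvexPoly(m,cv2.convexHull((((pts-sh+.5)*k)).astype(np.float32)).astype(np.int32),1)
    return cv2.resize(m.astype(np.float32),(36,36),interpolation=cv2.INTER_AREA)
for n,(x,y,z,q) in P.items():
    D=[]
    for c in (t,s):
        u,v=proj(c,[x,y,z])[0].round().astype(int); g=cv2.cvtColor(c["img"],cv2.COLOR_RGB2GRAY)[v-18:v+18,u-18:u+18]
        _,lab,st,_=cv2.connectedComponentsWithStats((g<60).astype(np.uint8)); i=1+np.argmax(st[1:,4]); D.append((c,(lab==i)*1.,np.array([u-18,v-18])))
    f=lambda p,D:sum(np.abs(sil(c,x+p[0]/1e3,y+p[1]/1e3,z,q,p[2]/1e3,o)-m).sum() for c,m,o in D)
    for nm,d in(("both",D),("top",D[:1]),("side",D[1:])):
        b=min((minimize(f,[i,0,15],(d,),method="Nelder-Mead",options=dict(initial_simplex=[[i,0,15],[i+3,0,15],[i,3,15],[i,0,19]])) for i in(-3,0)),key=lambda r:r.fun); print(n,nm,b.x.round(1),round(b.fun))
```

```text
large both [-3.   0.2 14.5] 70
large top [-3.8 -0.8  0.6] 21
large side [-3.8  1.8 13.2] 21
small both [-3.4  2.8  9.7] 36
small top [-4.   2.7  3.1] 12
small side [-4.5  3.7  9.9] 12
square both [-3.7  1.  12.5] 59
square top [-4.5  0.7  0.4] 19
square side [-4.4  1.9 12.1] 19
```

Cameras disagree by a few mm because of parallax (and I have used my picture quota). I'll put the wrist camera straight above the pads and measure numerically.

```bash
python3 go.py 100 .715 -.19 .27 .71 .015 .27
```

```text
t 40.6 tcp [ 0.545  -0.4533  0.2022] yaw 103.6 w 0.795 j [-27.  31.  12.  -0. -71. -50.]
turn [-0.004  0.017  0.628]
shift [-0.4262  0.4596 -0.1356]
shift [-0.0613  0.4055  0.    ]
```

move_arm(series=[[[0,0,0],[0,0,-0.06],0.8],[[0,0,0],[-0.02,0.02,-0.07],0.8],[[0,0,0],[-0.055,0.055,0],0.8],[[0,0,0],[-0.06,0.055,0],0.8],[[0,0,0],[-0.06,0.055,0],0.8],[[0,0,0],[-0.06,0.055,0],0.8],[[0,0,0],[-0.06,0.055,0],0.8],[[0,0,0],[-0.06,0.055,0],0.8],[[0,0,0],[-0.055,0.055,0],0.8],[[0,0,0],[-0.025,0.025,0],0.8],[[0,0,0],[0,0,0],0.8],[[0,0,0],[0,0,0],0.8]])

```text
time_s: 41.8
tcp_pos: [0.7153, -0.1914, 0.2672]
ee_rot: [[-0.972, -0.235, 0.001], [-0.235, 0.972, -0.0], [-0.001, -0.0, -1.0]]
wrist_force: [0.3, -0.6, 0.9]
gripper_width: 0.802
gripper_force: 0.0
```

```bash
cat > chk.py <<'E'
from h import *
from scipy.optimize import minimize
w=cap("wrist"); print(r.sense()["time_s"],r.sense()["tcp_pos"],w["origin"]); g=cv2.cvtColor(w["img"],cv2.COLOR_RGB2GRAY); a=np.linspace(0,2*np.pi,60)
b=np.arange(-1,1,.05); o=np.ones_like(b)
sq=np.concatenate([np.stack(p,1) for p in((b,o),(b,-o),(o,b),(-o,b))]); rot=lambda d:np.array([[np.cos(d),-np.sin(d)],[np.sin(d),np.cos(d)]]).T
O={"large":((.6395,.0779),.036*np.stack([np.cos(a),np.sin(a)],1),.106,.021),"small":((.657,-.2297),.024*np.stack([np.cos(a),np.sin(a)],1),.078,.012),
 "square":((.6404,-.08),.029*sq@rot(np.radians(13.6)),.098,.018),"oblong":((.6285,.2181),sq*[.027,.044]@rot(np.radians(-7.7)),None,0)}
gs=cv2.GaussianBlur(g,(3,3),0).astype(np.float32)
def samp(xy,z):
    p=proj(w,np.c_[xy,np.full(len(xy),z)]).astype(np.float32); return cv2.remap(gs,p[:,:1].copy(),p[:,1:].copy(),cv2.INTER_LINEAR,borderValue=128)[:,0]
for n,(c,sh,z,q) in O.items():
    uv=proj(w,[*c,.006])[0]
    if not(20<uv[0]<620 and 15<uv[1]<250): continue
    c=np.array(c); G=[(samp(sh+c+[i/1e3,j/1e3],.006).mean(),i,j) for i in np.arange(-8,8.1,.5) for j in np.arange(-8,8.1,.5)]; m=min(G)
    pc=c+np.array(m[1:])/1e3; print(n,uv.round(),"outline off",m[1:],round(float(m[0])))
    if z is None: continue
    # cap: dark top disc, boundary from inside to outside at height z
    F=[((samp(c+np.array([i,j])/1e3+1.12*q*np.stack([np.cos(a),np.sin(a)],1),z).mean()-samp(c+np.array([i,j])/1e3+.85*q*np.stack([np.cos(a),np.sin(a)],1),z).mean()),i,j) for i in np.arange(-10,10.1,.5) for j in np.arange(-10,10.1,.5)]
    k=max(F); print("   cap off",k[1:],round(float(k[0])),"cap-outline mm",k[1]-m[1],k[2]-m[2])
E
python3 chk.py
```

```text
41.85 [ 0.71500194 -0.19213523  0.2673549 ] [ 0.64698416 -0.20735762  0.42953978]
large [540. 201.] outline off (np.float64(-1.0), np.float64(0.0)) 132
   cap off (np.float64(-1.5), np.float64(-10.0)) 81 cap-outline mm -0.5 -10.0
small [304. 148.] outline off (np.float64(-1.0), np.float64(0.0)) 117
   cap off (np.float64(-1.5), np.float64(1.0)) 120 cap-outline mm -0.5 1.0
square [432. 167.] outline off (np.float64(-0.5), np.float64(0.0)) 86
   cap off (np.float64(-2.0), np.float64(-4.0)) 130 cap-outline mm -1.5 -4.0
oblong [611. 221.] outline off (np.float64(-1.5), np.float64(-8.0)) 129
```

move_arm(series=[[[0,0,0],[-0.01,0.03,0],0.8],[[0,0,0],[-0.01,0.05,0],0.8],[[0,0,0],[-0.01,0.06,0],0.8],[[0,0,0],[-0.02,0.07,0],0.8],[[0,0,0],[-0.02,0.07,0],0.8],[[0,0,0],[-0.01,0.06,0],0.8],[[0,0,0],[-0.01,0.04,0],0.8],[[0,0,0],[0,0.025,0],0.8],[[0,0,0],[0,0,0],0.8],[[0,0,0],[0,0,0],0.8]])

```text
time_s: 42.85
tcp_pos: [0.7116, 0.0153, 0.2675]
ee_rot: [[-0.972, -0.234, 0.002], [-0.234, 0.972, -0.0], [-0.001, -0.001, -1.0]]
wrist_force: [-0.0, -0.6, -0.3]
gripper_width: 0.806
gripper_force: 0.0
```

```bash
python3 chk.py
```

```text
42.9 [0.71170302 0.01492448 0.26738993] [ 6.43211173e-01 -5.36604013e-04  4.29822652e-01]
large [392. 158.] outline off (np.float64(-1.0), np.float64(-0.5)) 100
   cap off (np.float64(-1.0), np.float64(-3.5)) 133 cap-outline mm 0.0 -3.0
small [140. 119.] outline off (np.float64(-0.5), np.float64(-0.5)) 123
   cap off (np.float64(-1.5), np.float64(8.5)) 96 cap-outline mm -1.0 9.0
square [257. 126.] outline off (np.float64(0.0), np.float64(0.0)) 118
   cap off (np.float64(-2.0), np.float64(1.0)) 155 cap-outline mm -2.0 1.0
oblong [500. 181.] outline off (np.float64(-0.5), np.float64(0.0)) 152
```

Nearly overhead, the bottles are within about 2 mm of their outline centres. The larger y values come from oblique views. Clamp open, gripper clear: handing in.

```bash
python3 -c "
from station import r
print(r.finish_job())"
```

```text
the job is handed in; nothing more can be done
None
```

The job is handed in at about 43 s of the 141 s allowed: the clamp arm was lifted first and stays open by itself, and the trough and all three bottles stand upright on their pads, centred to about 2–3 mm, with the gripper clear of everything.

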